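# Load a wash stand with engine parts

## Task

Load the empty one of the two wash stands for the parts washer: over its post put first the toothed chain wheel (hub up), then the grooved pulley on top of it, then the plain sleeve, each threaded on the post and resting flat on the one below, and last set the hold-down cup, knob up, over the sleeve so that it sits right down. Let go of everything, and leave the spanner, brush, bolt and piston where they are.

Things in the scene. Friction and masses are not known exactly. Their poses are not given: they have to be found in the camera images.
- chain_wheel: Steel chain wheel lying flat, hub up. Toothed disc 102 mm over the teeth, 8 mm thick; on it a round hub 48 mm in diameter that rises to 26 mm above the underside (grip the hub). Bore 30 mm right through. Origin: centre of the underside; z up along the bore.
- pulley: Grooved belt pulley lying flat: aluminium ring 60 mm in diameter, 18 mm high, with a darker groove (50 mm in diameter, from 6 to 12 mm up) round it. Bore 30 mm right through. Origin: centre of the underside; z up along the bore.
- sleeve: Plain steel sleeve (short tube) standing on end: 42 mm outside, 30 mm bore, 24 mm high. Origin: centre of the underside; z up along the bore.
- cup: Hold-down cup, mouth down: aluminium, 62 mm outside, 54 mm inside, 18 mm high, its inner roof 14 mm above the rim; on top a black round knob, 28 mm in diameter, from 18 to 44 mm above the rim. Origin: centre of the mouth's plane (underside); z up along the knob.
- empty_stand: The empty wash stand, fixed to the table: round steel base 110 mm in diameter, 8 mm high, with an upright post 18 mm in diameter in its centre, whose tapered tip (from 58 mm up) ends 68 mm above the table. Origin: centre of the base's underside, on the table; z up along the post. Loaded, the undersides stand above the table at: chain wheel 8 mm, pulley 34 mm, sleeve 52 mm, cup 62 mm (roof on the sleeve's top at 76 mm).
- full_stand: The other wash stand, like the first and fixed, already loaded with three solid-looking rings (100, 76, 52 mm in diameter, up to 56 mm high), post tip at 68 mm. It may be on either side. Origin: centre of the base's underside.
- spanner: Bystander: combination spanner (one open end, one ring end) 150 mm long lying among the parts, about crosswise. Origin: near the middle of its length, underside; x along it.
- brush: Bystander: brush 120 mm long lying among the parts, pointing about away from the robot. Origin: near the middle, underside; x along it.
- bolt: Bystander: hex-headed bolt 91 mm long, 22 mm over the head, lying among the parts. Origin: near the middle, underside; x along the shank.
- piston: Bystander: aluminium engine piston standing up, 80 mm in diameter, 60 mm high, near a front corner of the work area. Origin: centre of the underside.
Not all that is in view belongs to the job. Leave any green or pink look-alike of the cup alone. Leave any black or pink look-alike of the sleeve alone.

How it is judged:
On the way, in this order (a step that is already met when the one before it is completed fails the run):
1. chain wheel threaded on the empty stand's post, down on the base, let go (horizontal distance between chain_wheel and empty_stand below 0.01 m and z of chain_wheel in the frame of empty_stand between 0.004 and 0.012 m and angle between chain_wheel's own z axis and vertical below 0.12 rad and contact force between the fingers and chain_wheel below 0.1 N), for 0.2 s.
2. pulley on the post, down on the chain wheel's hub, let go (all of step 1 and horizontal distance between pulley and empty_stand below 0.01 m and z of pulley in the frame of empty_stand between 0.03 and 0.038 m and angle between pulley's own z axis and vertical below 0.12 rad and contact force between the fingers and pulley below 0.1 N), for 0.2 s.
3. sleeve on the post, down on the pulley, let go (all of step 2 and horizontal distance between sleeve and empty_stand below 0.01 m and z of sleeve in the frame of empty_stand between 0.047 and 0.057 m and angle between sleeve's own z axis and vertical below 0.12 rad and contact force between the fingers and sleeve below 0.1 N), for 0.2 s.
4. cup over the sleeve, its roof down on the sleeve's top, let go (all of step 3 and horizontal distance between cup and empty_stand below 0.016 m and z of cup in the frame of empty_stand between 0.057 and 0.067 m and angle between cup's own z axis and vertical below 0.12 rad and contact force between the fingers and cup below 0.1 N), for 0.2 s.
At the end, for the whole second after the job is handed in: Stacked on the empty stand, upright within 0.12 rad, undersides at 8 (chain wheel), 34 (pulley), 52 (sleeve) and 62 mm (cup) above the table, each within 4 to 5 mm, within 10 mm (cup: 16 mm) of the post's axis; all untouched and at rest (all of step 4 and linear speed of each of chain_wheel, pulley, sleeve, cup below 0.02 m/s and angular speed of each of chain_wheel, pulley, sleeve, cup below 0.2 rad/s).
It fails at once if the spanner is pushed more than 40 mm from its place (distance of spanner from where it was at the start of the episode above 0.04 m).
It fails at once if the brush is pushed more than 40 mm from its place (distance of brush from where it was at the start of the episode above 0.04 m).
It fails at once if the bolt is pushed more than 40 mm from its place (distance of bolt from where it was at the start of the episode above 0.04 m).
It fails at once if the piston is pushed more than 40 mm from its place (distance of piston from where it was at the start of the episode above 0.04 m).
It also fails if it takes over 112 s, if anything falls off the work surface, if the arm or the gripper's body presses on something with over 40 N, if the wrist force passes 120 N, or if a joint passes its speed limit or range.

## Robot

A 7-joint arm with a two-finger parallel gripper is mounted at the origin on the work surface. World frame = base frame: x ahead of the robot, y to its left, z up, the work surface at z = 0. Lengths are in m, angles in rad, forces in N, time in s.
With the tool pointing down it reaches from about 0.425 to 0.925 m from the base axis. Payload 6.8 kg.
Tool frame: the origin (TCP) lies at the very end of the fingers, on their centre line; the grasp point (between the pads) lies 19 mm behind it (grip_point_offset is the distance from the TCP to the grasp point, in m); x points along the fingers, y is the direction in which the jaws open and shut, and the axes are right-handed (so a half turn about x gives the same grasp; the last joint's range is limited). The gripper opens to 85 mm and grips with 20 to 120 N. Pads are 22 mm wide; open, the fingers measure 114 mm over their backs; the gripper's body (76 mm by 85 mm) begins 54 mm behind the grasp point. The pads swing forward as they close: fully open they stand 13 mm farther back than shut.
Start: joints at [1.151, 0.477, 0.022, 1.555, -0.011, 1.109, -0.083], TCP at [0.207, -0.642, 0.231] pointing down, gripper open.
Joint ranges: [-2.96, 2.96], [-0.34, 2.1], [-1.41, 1.46], [0.24, 2.44], [-1.37, 4.51], [0.17, 1.92], [-2.96, 2.96]. Speed limits (rad/s): [2.39, 2.39, 3.14, 3.14, 3.14, 3.14, 3.14].

## Interface

Orientations are given as a unit quaternion [w, x, y, z].
In Python, from plant import * gives the robot as it stands.
- The arm moves only by the tool arm_command, never from a script. Its arguments are lists of equal length, an entry for each row: "offset": the shift along the tool's x, y, z in m, a list of three; "spin": the turn about the tool's x in rad. In form: {"offset": [[tx, ty, tz], ...], "spin": [spin, ...]}. A call has 1 to 8 rows; each row shifts and turns the pose as measured when the row begins, along the tool's axes as they then stand; what a row does not reach is not made up. A row lasts 1/10 s, in which the tool goes at most 50 mm and 8.59 degrees, less where a joint would pass 70% of its speed; a pose out of reach is approached as far as the arm can. A call with a gripper value outside its range is refused whole. "grip" is the opening, from 0 (shut) to 1 (fully open), set as the call begins (left out, the last holds). The fingers move at their own pace and stop on an object; the grip force is fixed at half the most. Time passes only in rows, so rows that do not move let the fingers close. It gives the time, the measured TCP pose, the force and the opening at its end, in the units of the state.
- observe(): the state, without advancing time (a new reading comes with each control period).
- capture(name): name is "side" or "top"; returns the picture (400x640x3 uint8, red, green, blue); there is no depth.
- camera_model(name): a dict with "fx", "fy", "cx", "cy" (pixels), "world_from_camera" (4x4, takes a point from camera to world coordinates). Camera axes: x right, y down, z forward; pixel columns grow to the right and rows downward; lengths in m; the calibration is good to about 2 mm. A picture is of the moment at which its call begins. camera_model takes no time and is no camera call.
- job_done(): hands the job in, once; it reports no verdict.
Trained networks look in the newest picture that a camera, given by its name, has taken for a name from the list of things; names that differ only in an ending like _2 or _b are one class to them, and where a whole thing is asked for, a point or a joint stands for the part that bears it (a point fixed in the world has none). Each returns a list of dicts, best first, with "conf" (0 to 1); they miss things now and then, are a little off and sometimes report something else, mostly with a low value. They report only what shows in the picture. A call takes as long as a camera call. They do not tell look-alikes from the thing itself.
- cut_out(camera, label): "pixels" (400x640 bool, what is visible of it) and "box" ([left, top, right, bottom] in pixels, round what is visible of it).
The state is a dict: "time": time; "qpos": joint angles; "dq": joint speeds; "effort": joint torques, N m; "ee_pos": TCP position; "tool_rot": TCP orientation; "wrist_force": force on the tool from outside, world axes, zero at the start; "torque": the same for the moment, N m; "width": finger opening in m.
Only numpy, scipy, OpenCV 4.12 (cv2) and the standard library are available. Lean on these libraries where they do the work, as an engineer would, in place of code of your own. Each camera call takes 0.05 s, during which the arm holds its last target.

## Working session

There is one attempt and no reset: what is moved stays moved. The work goes in short steps, Python scripts to look and compute and a tool call to move; the robot and the scene stay as the last step left them, time stands still between calls to the robot, and variables do not carry over. Pictures are saved under pics/ and viewed, and the job is handed in when it is done.

Besides the shell and the picture viewer there is one more tool, called after ">>>" as name([rows], argument=value, ...), one row to a line, values as JSON. arm_command: Moves the arm, as the interface text tells. Its arguments: {"type":"object","properties":{"offset":{"type":"array"},"spin":{"type":"array"},"grip":{"type":"number"}},"required":["offset","spin"]}

```bash
ls; mkdir -p pics; python3 - <<'E'
from plant import *
import cv2,numpy as np
s=observe()
for k in s: print(k,np.round(s[k],4))
for n in("side","top"):
    im=capture(n); cv2.imwrite(f"pics/{n}0.png",im[:,:,::-1])
    c=camera_model(n); print(n,c["fx"],c["cx"],c["cy"]);print(np.round(c["world_from_camera"],4))
E
```

```text
pics
time 0.0
qpos [ 1.1509  0.4778  0.0223  1.5565 -0.0115  1.1093 -0.0831]
dq [-0.0001 -0.0004 -0.0008  0.0008 -0.0002  0.0024 -0.0014]
effort [ 8.00000e-04 -5.96443e+01  1.60830e+00 -2.81200e+01  1.24000e-02
  9.40000e-03  0.00000e+00]
ee_pos [ 0.2069 -0.6419  0.2303]
tool_rot [-0.1092 -0.6984 -0.1104  0.6987]
wrist_force [-0.2377 -0.4654 -0.337 ]
torque [-0.0099  0.0169 -0.0047]
width 0.0851
side 502.9231117770907 317.71177334951756 200.25018220063816
[[ 0.9924 -0.0929  0.0807  0.4179]
 [-0.123  -0.7355  0.6662 -0.7778]
 [-0.0026 -0.6711 -0.7414  0.8834]
 [ 0.      0.      0.      1.    ]]
top 435.9901152588123 325.69194214692163 207.03652888240012
[[-0.0066 -0.9984  0.057   0.4525]
 [-1.      0.0065 -0.002   0.0041]
 [ 0.0016 -0.057  -0.9984  1.0512]
 [ 0.      0.      0.      1.    ]]
```

View pics/side0.png

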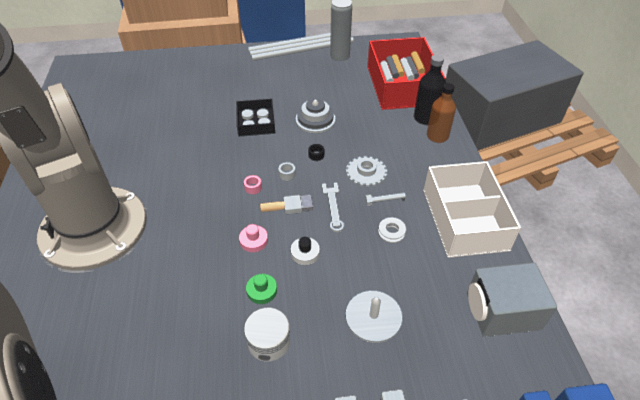

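View pics/top0.png

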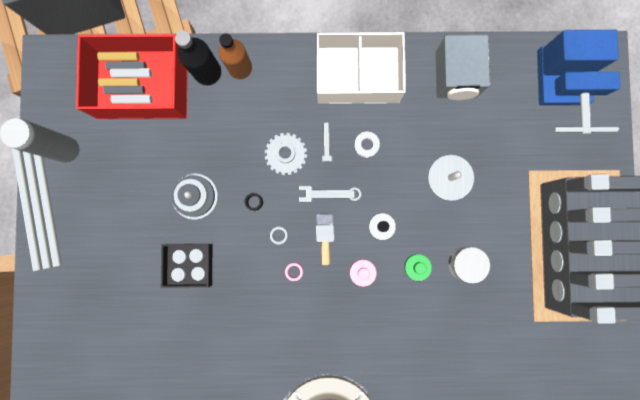

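The two views show:
- **Cup:** candidates are the aluminium cup with a black knob at top (382,227), the pink one at (363,273) and the green one at (418,267). I choose the aluminium one.
- **Sleeve:** candidates are grey at (278,236), black at (254,202) and pink at (294,272). I choose the grey one.
- **Pulley:** (367,144).
- **Chain wheel:** (286,153).
- **Stands:** the empty one is at (451,178) and the full one at (192,196).

Next I'll fit known shapes to the masks.

```bash
cat > h.py <<'E'
from plant import *
import cv2,numpy as np
from scipy.optimize import minimize
CAM={n:camera_model(n) for n in("side","top")}
def proj(n,P):
    c=CAM[n];T=np.linalg.inv(c["world_from_camera"]);q=np.atleast_2d(P)@T[:3,:3].T+T[:3,3]
    return np.c_[c["fx"]*q[:,0]/q[:,2]+c["cx"],c["fy"]*q[:,1]/q[:,2]+c["cy"]]
def ray(n,u,v,z):
    c=CAM[n];W=c["world_from_camera"];d=W[:3,:3]@np.array([(u-c["cx"])/c["fx"],(v-c["cy"])/c["fy"],1]);t=(z-W[2,3])/d[2];return W[:3,3]+t*d
A=np.linspace(0,2*np.pi,49)[:-1]
def sil(n,x,y,cyl,z0=0):
    m=np.zeros((400*4,640*4),np.uint8)
    for d,a,b in cyl:
        P=np.vstack([np.c_[x+d/2*np.cos(A),y+d/2*np.sin(A),0*A+z0+h] for h in(a,b)])
        p=cv2.convexHull(((proj(n,P)+.5)*4*16).astype(np.int32)); cv2.fillPoly(m,[p],255,shift=4)
    return cv2.resize(m,(640,400),interpolation=cv2.INTER_AREA)/255.
CYL=dict(chain_wheel=[(.098,0,.008),(.048,0,.026)],pulley=[(.06,0,.018)],sleeve=[(.042,0,.024)],cup=[(.062,0,.018),(.028,.018,.044)],empty_stand=[(.110,0,.008),(.018,0,.060),(.008,.06,.068)])
def fill(m):
    cs,_=cv2.findContours(m.astype(np.uint8),cv2.RETR_EXTERNAL,cv2.CHAIN_APPROX_NONE)
    c=max(cs,key=cv2.contourArea);o=np.zeros(m.shape,np.uint8);cv2.drawContours(o,[c],-1,1,-1);return o.astype(float)
def fit(name,masks,x0,z0=0):
    cost=lambda p:sum(np.abs(sil(n,p[0],p[1],CYL[name],z0)-m).sum() for n,m in masks.items())
    r=minimize(cost,x0,method="Nelder-Mead",options=dict(initial_simplex=[x0,[x0[0]+.008,x0[1]],[x0[0],x0[1]+.008]],xatol=1e-4,fatol=.1))
    return r.x,r.fun/sum(m.sum() for m in masks.values())
E
python3 - <<'E'
from h import *
ims={n:capture(n) for n in CAM}
seed=dict(chain_wheel=(286,153),pulley=(367,144),sleeve=(278,236),cup=(382,227),empty_stand=(451,178))
for k,(u,v) in seed.items():
    x0=ray("top",u,v,.02)[:2]; ms={}
    for n in CAM:
        r=cut_out(n,k); pe=proj(n,[*x0,.015])[0]
        best=None
        for d in r:
            b=d["box"]; c=np.array([(b[0]+b[2])/2,(b[1]+b[3])/2])
            print(k,n,round(d["conf"],2),np.round(c), "<<" if np.hypot(*(c-pe))<18 else "")
            if best is None and np.hypot(*(c-pe))<18: best=d
        if best: ms[n]=fill(best["pixels"])
    for n in ms: print("  ",n,*[np.round(a,4) for a in fit(k,{n:ms[n]},list(x0))])
    print(" both",*[np.round(a,4) for a in fit(k,ms,list(x0))])
cr=[cv2.resize(ims["top"][v-25:v+25,u-25:u+25],(200,200),interpolation=cv2.INTER_CUBIC) for u,v in seed.values()]
cv2.imwrite("pics/cr.png",np.hstack(cr[:4])[:,:,::-1])
for n in CAM:
  print(n,np.round(proj(n,[0.207,-0.642,.231])))
E
```

```text
chain_wheel side 0.64 [368. 171.] <<
chain_wheel top 0.97 [285. 155.] <<
   side [0.6453 0.0957] 0.0655
   top [0.642  0.0987] 0.0567
 both [0.643  0.0981] 0.0785
pulley side 0.96 [391. 228.] <<
pulley top 0.8 [367. 147.] <<
   side [ 0.6651 -0.0995] 0.0443
   top [ 0.662  -0.0965] 0.0767
 both [ 0.6645 -0.0984] 0.1037
sleeve side 0.8 [287. 173.] <<
sleeve side 0.67 [251. 185.] 
sleeve side 0.56 [317. 155.] 
sleeve top 0.71 [295. 274.] 
sleeve top 0.6 [279. 237.] <<
sleeve top 0.52 [253. 199.] 
   side [0.4484 0.1103] 0.1364
   top [0.4451 0.1149] 0.1155
 both [0.4471 0.114 ] 0.1673
cup side 0.67 [304. 251.] <<
cup side 0.62 [262. 288.] 
cup side 0.55 [252. 237.] 
cup top 0.83 [418. 269.] 
cup top 0.74 [383. 228.] <<
cup top 0.69 [361. 274.] 
   side [ 0.4678 -0.1327] 0.039
   top [ 0.4648 -0.1303] 0.0569
 both [ 0.4665 -0.1318] 0.0788
empty_stand side 0.87 [373. 318.] <<
empty_stand side 0.6 [317. 115.] 
empty_stand top 0.57 [450. 176.] <<
   side [ 0.5838 -0.3025] 0.0365
   top [ 0.5816 -0.3002] 0.0506
 both [ 0.5834 -0.3013] 0.0544
side [[115. 523.]]
top [[675. 363.]]
```

View pics/cr.png

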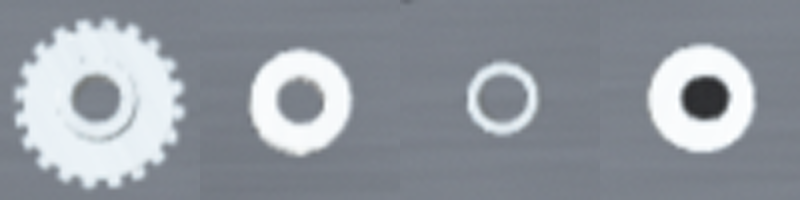

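```bash
cat >> h.py <<'E'
def bright(n,im,c,r,th=165):
    g=cv2.cvtColor(im,cv2.COLOR_RGB2GRAY).astype(float)
    w=np.zeros(g.shape); u,v=np.round(c).astype(int); w[max(0,v-r):v+r+1,max(0,u-r):u+r+1]=1
    return fill((g*w>th)) 
def R(q):
    from scipy.spatial.transform import Rotation as Ro
    return Ro.from_quat([q[1],q[2],q[3],q[0]]).as_matrix()
E
python3 - <<'E'
from h import *
s=observe();print(np.round(R(s["tool_rot"]),3))
ims={n:capture(n) for n in CAM}
P=dict(chain_wheel=(.643,.098),pulley=(.6645,-.098),sleeve=(.447,.114),cup=(.4665,-.1318),empty_stand=(.583,-.301))
vis=[]
for k,x0 in P.items():
    ms={}
    for n in CAM:
        r={'top':{'chain_wheel':25,'empty_stand':28}.get(k,17),'side':{'chain_wheel':24,'empty_stand':34}.get(k,19)}[n]
        c=proj(n,[*x0,.015])[0]
        ms[n]=bright(n,ims[n],c,r,145)
        u,v=np.round(c).astype(int);im=ims[n].copy();cs,_=cv2.findContours(ms[n].astype(np.uint8),0,1);cv2.drawContours(im,cs,-1,(255,0,0),1)
        vis.append(cv2.resize(im[v-35:v+35,u-35:u+35],(150,150)))
    for n in ms: print(k,n,*[np.round(a,4) for a in fit(k,{n:ms[n]},list(x0))])
cv2.imwrite("pics/v.png",np.vstack([np.hstack(vis[0::2]),np.hstack(vis[1::2])])[:,:,::-1])
E
```

```text
[[-0.     0.307 -0.952]
 [-0.    -0.952 -0.307]
 [-1.     0.     0.   ]]
chain_wheel side [0.6454 0.0987] 0.0844
chain_wheel top [0.644 0.099] 0.094
pulley side [ 0.6657 -0.0986] 0.0396
pulley top [ 0.6637 -0.0973] 0.0562
sleeve side [0.4483 0.1312] 0.6175
sleeve top [0.446 0.115] 0.0617
cup side [ 0.4678 -0.1318] 0.5121
cup top [ 0.4659 -0.1317] 0.063
empty_stand side [ 0.5846 -0.2997] 0.0329
empty_stand top [ 0.5826 -0.3005] 0.0309
```

View pics/v.png

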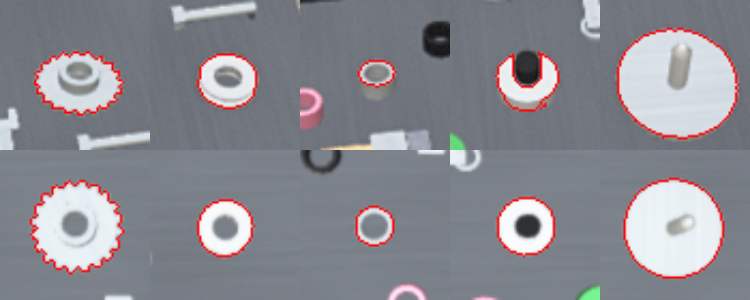

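```bash
python3 - <<'E'
from h import *
for u,v in [(532,172),(537,320),(548,312),(550,180),(640,310)]:
    print((u,v),np.round(ray("top",u,v,0.02),3),np.round(ray("top",u,v,.15),3))
E
```

```text
(532, 172) [ 0.592 -0.49   0.02 ] [ 0.574 -0.428  0.15 ]
(537, 320) [ 0.244 -0.49   0.02 ] [ 0.27  -0.428  0.15 ]
(548, 312) [ 0.262 -0.516  0.02 ] [ 0.286 -0.451  0.15 ]
(550, 180) [ 0.572 -0.532  0.02 ] [ 0.557 -0.465  0.15 ]
(640, 310) [ 0.265 -0.732  0.02 ] [ 0.289 -0.639  0.15 ]
```

>>> arm_command([
  [-0.05,0,0],
  [-0.05,0,0],
  [-0.05,0,0],
  [-0.05,0,0],
  [0,-0.047,-0.015],
  [0,-0.047,-0.015],
  [0,-0.047,-0.015],
  [0,-0.047,-0.015],
], spin=[0,0,0,0,0,0,0,0], grip=1)

```text
time: 1.6
ee_pos: [0.2069, -0.4466, 0.4377]
tool_rot: [0.109, 0.699, 0.106, -0.699]
wrist_force: [1.1, -0.6, 0.3]
width: 0.0855
```

```bash
cat > go.py <<'E'
import sys
from h import *
s=observe(); r=R(s["tool_rot"]); t=np.array([float(a) for a in sys.argv[1:4]])
print("t",round(s["time"],2),"pos",np.round(s["ee_pos"],4),"down",np.round(r[:,0],3),"y",np.round(r[:,1],3),"F",np.round(s["wrist_force"],1),"w",round(s["width"],4))
d=r.T@(t-s["ee_pos"]); print("tool offset",np.round(d,4),"rows",np.linalg.norm(d)/.05)
E
python3 go.py .644 .0988 .2
```

```text
t 1.6 pos [ 0.2069 -0.4466  0.4377] down [ 0.001 -0.005 -1.   ] y [ 0.301 -0.953  0.005] F [ 1.1 -0.6  0.3] w 0.0855
tool offset [ 0.2357 -0.3893 -0.5812] rows 14.764409143726104
```

>>> arm_command([
  [0,-0.027,-0.041],
  [0,-0.027,-0.041],
  [0,-0.027,-0.041],
  [0,-0.027,-0.041],
  [0,-0.027,-0.041],
  [0,-0.027,-0.041],
  [0.02,-0.025,-0.038],
  [0.02,-0.025,-0.038],
], spin=[0,0,0,0,0,0,0,0])

```text
time: 2.4
ee_pos: [0.4511, -0.1402, 0.4028]
tool_rot: [0.111, 0.703, 0.098, -0.696]
wrist_force: [0.2, 0.2, -0.3]
width: 0.0856
```

```bash
python3 go.py .644 .0988 .1
```

```text
t 2.4 pos [ 0.4511 -0.1402  0.4028] down [ 0.013 -0.016 -1.   ] y [ 0.292 -0.956  0.019] F [ 0.2  0.2 -0.3] w 0.0856
tool offset [ 0.3014 -0.1778 -0.2521] rows 8.625817722615295
```

>>> arm_command([
  [0,0,0],
  [0.03,-0.022,-0.032],
  [0.03,-0.022,-0.032],
  [0.03,-0.022,-0.032],
  [0.03,-0.022,-0.032],
  [0.03,-0.022,-0.032],
  [0.03,-0.022,-0.032],
], spin=[0,0,0,0,0,0,0])

```text
time: 3.1
ee_pos: [0.604, 0.04, 0.2238]
tool_rot: [0.112, 0.707, 0.094, -0.692]
wrist_force: [0.7, -0.0, 1.5]
width: 0.0853
```

>>> arm_command([
  [0,0,0],
], spin=[0])

```text
time: 3.2
ee_pos: [0.6034, 0.0445, 0.2189]
tool_rot: [0.112, 0.704, 0.098, -0.694]
wrist_force: [-0.8, 0.3, -0.1]
width: 0.0856
```

```bash
python3 go.py .644 .0988 .1
```

```text
t 3.2 pos [0.6034 0.0445 0.2189] down [ 0.018 -0.018 -1.   ] y [ 0.294 -0.956  0.022] F [-0.8  0.3 -0.1] w 0.0856
tool offset [ 0.1186 -0.0426 -0.0534] rows 2.737989800213656
```

>>> arm_command([
  [0.025,-0.015,-0.018],
  [0.025,-0.015,-0.018],
  [0.025,-0.012,-0.018],
  [0.02,0,0],
  [0,0,0],
], spin=[0,0,0,0,0])

```text
time: 3.7
ee_pos: [0.6482, 0.0955, 0.1218]
tool_rot: [0.112, 0.705, 0.095, -0.694]
wrist_force: [-0.2, -0.7, -0.2]
width: 0.0855
```

```bash
python3 go.py .644 .0988 .1; python3 - <<'E'
from h import *
o=[]
for n in CAM:
    im=capture(n); p=proj(n,observe()["ee_pos"])[0]; im=im.copy(); cv2.circle(im,tuple(np.round(p).astype(int)),1,(255,0,0),-1)
    u,v=np.round(p).astype(int); o.append(cv2.resize(im[v-60:v+60,u-60:u+60],(400,400)))
cv2.imwrite("pics/a1.png",np.hstack(o)[:,:,::-1])
E
```

```text
t 3.7 pos [0.6482 0.0955 0.1218] down [ 0.02  -0.022 -1.   ] y [ 0.289 -0.957  0.027] F [-0.2 -0.7 -0.2] w 0.0855
tool offset [ 0.0216 -0.005   0.0033] rows 0.4481026297332007
```

View pics/a1.png

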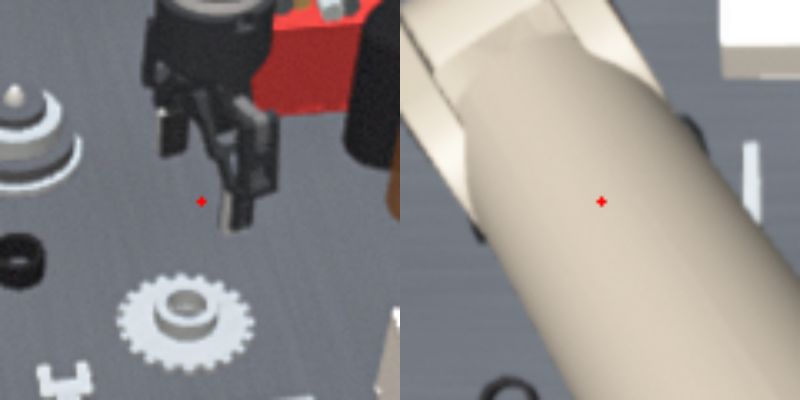

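```bash
python3 go.py .6447 .0988 .010
```

```text
t 3.8 pos [0.6498 0.0963 0.1249] down [ 0.024 -0.021 -0.999] y [ 0.289 -0.957  0.027] F [ 0.6 -0.3  0.5] w 0.0852
tool offset [ 0.1147 -0.007   0.0061] rows 2.301339842570152
```

>>> arm_command([
  [0.02,-0.003,0.003],
  [0.02,-0.003,0.003],
  [0.02,0,0],
  [0.015,0,0],
  [0.008,0,0],
  [0,0,0],
], spin=[0,0,0,0,0,0])

```text
time: 4.4
ee_pos: [0.6519, 0.0944, 0.0514]
tool_rot: [0.11, 0.713, 0.091, -0.686]
wrist_force: [-0.6, 0.6, 0.7]
width: 0.0851
```

```bash
python3 go.py .6447 .0988 .010;python3 go.py .6447 .0988 .010
```

```text
t 4.4 pos [0.6519 0.0944 0.0514] down [ 0.042 -0.021 -0.999] y [ 0.281 -0.959  0.032] F [-0.6  0.6  0.7] w 0.0851
tool offset [ 0.041  -0.0076  0.0071] rows 0.8451809501244587
t 4.4 pos [0.6519 0.0944 0.0514] down [ 0.042 -0.021 -0.999] y [ 0.281 -0.959  0.032] F [-0.6  0.6  0.7] w 0.0851
tool offset [ 0.041  -0.0076  0.0071] rows 0.8451809501244587
```

>>> arm_command([
  [0,0,0],
  [0,0,0],
  [0,0,0],
], spin=[0,0,0])

```text
time: 4.7
ee_pos: [0.6537, 0.0945, 0.0541]
tool_rot: [0.11, 0.715, 0.091, -0.685]
wrist_force: [-0.5, 0.9, 0.2]
width: 0.0855
```

```bash
python3 go.py .6447 .0988 .010
```

```text
t 4.7 pos [0.6537 0.0945 0.0541] down [ 0.046 -0.021 -0.999] y [ 0.281 -0.959  0.033] F [-0.5  0.9  0.2] w 0.0855
tool offset [ 0.0436 -0.0081  0.0091] rows 0.9050485021659922
```

>>> arm_command([
  [0.01,-0.004,0.004],
  [0.01,-0.004,0.003],
], spin=[0,0])

```text
time: 4.9
ee_pos: [0.6472, 0.1, 0.0348]
tool_rot: [0.109, 0.716, 0.09, -0.683]
wrist_force: [-0.8, -0.1, 0.6]
width: 0.0858
```

```bash
python3 go.py .6447 .0988 .010
```

```text
t 4.9 pos [0.6472 0.1    0.0348] down [ 0.05  -0.02  -0.999] y [ 0.279 -0.96   0.033] F [-0.8 -0.1  0.6] w 0.0858
tool offset [ 0.0247 -0.0004  0.0038] rows 0.49892800914441
```

>>> arm_command([
  [0.024,-0.0,0.004],
], spin=[0])

```text
time: 5.0
ee_pos: [0.6455, 0.1001, 0.0115]
tool_rot: [0.109, 0.718, 0.091, -0.682]
wrist_force: [-0.2, 1.3, 0.8]
width: 0.0854
```

```bash
python3 go.py .6447 .0988 .010; python3 -c "
from h import *
print(np.round(observe()['qpos'],4))"
```

```text
t 5.0 pos [0.6455 0.1001 0.0115] down [ 0.054 -0.018 -0.998] y [ 0.28  -0.959  0.033] F [-0.2  1.3  0.8] w 0.0854
tool offset [0.0015 0.001  0.0012] rows 0.04325970537849453
[ 0.0623  0.7256 -0.4556  1.7676  0.512   0.7195 -1.9598]
```

>>> arm_command([
  [0.001,0,0],
  [0.001,0,0],
  [0.001,0,0],
  [0.001,0,0],
], spin=[0,0,0,0], grip=0)

```text
time: 5.4
ee_pos: [0.6436, 0.0986, 0.0071]
tool_rot: [0.11, 0.716, 0.09, -0.684]
wrist_force: [-4.5, 1.6, -1.0]
width: 0.0456
```

```bash
python3 go.py .6447 .0988 .010; python3 -c "
from h import *
print(np.round(observe()['qpos'],4))"
```

```text
t 5.4 pos [0.6436 0.0986 0.0071] down [ 0.049 -0.022 -0.999] y [ 0.279 -0.959  0.035] F [-4.5  1.6 -1. ] w 0.0456
tool offset [-0.0029  0.0002 -0.0012] rows 0.06300113372808339
[ 0.059   0.7308 -0.4507  1.7696  0.5153  0.7181 -1.9634]
```

>>> arm_command([
  [-0.03,0,0],
  [-0.05,0,0],
  [-0.05,0,0],
], spin=[0,0,0])

```text
time: 5.7
ee_pos: [0.6299, 0.099, 0.1307]
tool_rot: [0.111, 0.708, 0.089, -0.691]
wrist_force: [0.8, 0.9, -5.7]
width: 0.0453
```

```bash
python3 go.py .5836 -.300 .12; python3 - <<'E'
from h import *
print(np.round(observe()['qpos'],4))
n="side";im=capture(n); p=proj(n,observe()["ee_pos"])[0]; im=im.copy()
u,v=np.round(p).astype(int);cv2.imwrite("pics/a2.png",cv2.resize(im[v-60:v+60,u-60:u+60],(600,600))[:,:,::-1])
E
```

```text
t 5.7 pos [0.6299 0.099  0.1307] down [ 0.029 -0.027 -0.999] y [ 0.28  -0.959  0.034] F [ 0.8  0.9 -5.7] w 0.0453
tool offset [0.0202 0.3695 0.1568] rows 8.037031524844013
[ 0.1203  0.5675 -0.5383  1.7281  0.395   0.9329 -1.8702]
```

View pics/a2.png

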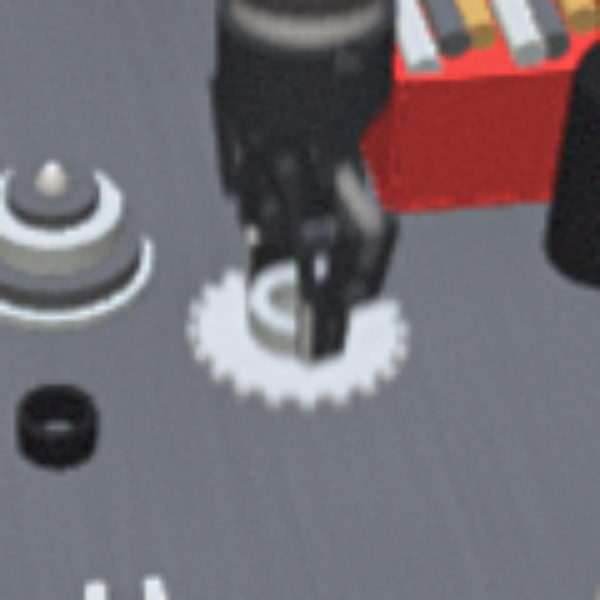

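>>> arm_command([
  [0,0.046,0.018],
  [0,0.046,0.018],
  [0,0.046,0.018],
  [0,0.046,0.018],
  [0,0.046,0.019],
  [0,0.046,0.019],
  [0,0.046,0.019],
], spin=[0,0,0,0,0,0,0])

```text
time: 6.45
ee_pos: [0.6027, -0.2358, 0.1478]
tool_rot: [0.115, 0.714, 0.1, -0.684]
wrist_force: [1.0, 0.3, -6.6]
width: 0.0454
```

```bash
python3 go.py .5836 -.300 .12
```

```text
t 6.45 pos [ 0.6027 -0.2358  0.1478] down [ 0.045 -0.014 -0.999] y [ 0.301 -0.953  0.027] F [ 1.   0.3 -6.6] w 0.0454
tool offset [0.0278 0.0547 0.0387] rows 1.4511092965281969
```

>>> arm_command([
  [0.01,0.03,0.022],
  [0.005,0.024,0.017],
  [0,0,0],
], spin=[0,0,0])

```text
time: 6.75
ee_pos: [0.5754, -0.3141, 0.1295]
tool_rot: [0.112, 0.712, 0.094, -0.687]
wrist_force: [-0.8, -1.1, -6.6]
width: 0.0455
```

```bash
python3 go.py .583 -.300 .09; python3 - <<'E'
from h import *
n="side";im=capture(n); p=proj(n,observe()["ee_pos"])[0]; im=im.copy()
for q in proj(n,[[.5836,-.3,0.068],[.5836,-.3,.008]]): cv2.circle(im,tuple(np.round(q).astype(int)),1,(255,0,0),-1)
u,v=np.round(p).astype(int);cv2.imwrite("pics/a3.png",cv2.resize(im[v-60:v+60,u-60:u+60],(600,600))[:,:,::-1])
E
```

```text
t 6.75 pos [ 0.5754 -0.3141  0.1295] down [ 0.039 -0.02  -0.999] y [ 0.287 -0.958  0.03 ] F [-0.8 -1.1 -6.6] w 0.0455
tool offset [ 0.0395 -0.0125 -0.0101] rows 0.8530771121109046
```

View pics/a3.png

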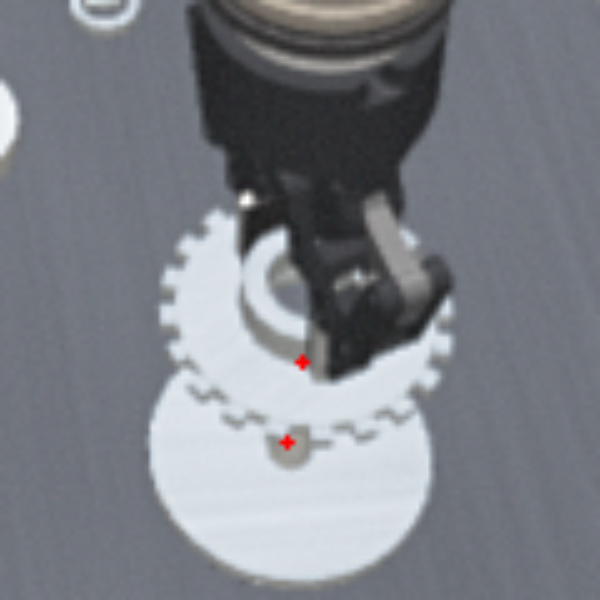

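>>> arm_command([
  [0.015,-0.013,-0.01],
  [0.015,0,0],
  [0,0,0],
], spin=[0,0,0])

```text
time: 7.1
ee_pos: [0.5825, -0.2946, 0.0974]
tool_rot: [0.111, 0.712, 0.096, -0.687]
wrist_force: [-1.6, 0.2, -6.5]
width: 0.0456
```

```bash
python3 go.py .583 -.300 .08; python3 - <<'E'
from h import *
capture("side");r=observe();print(np.round(r["ee_pos"],4))
E
```

```text
t 7.1 pos [ 0.5825 -0.2946  0.0974] down [ 0.037 -0.016 -0.999] y [ 0.29  -0.957  0.026] F [-1.6  0.2 -6.5] w 0.0456
tool offset [0.0175 0.0048 0.0016] rows 0.3645709863969386
[ 0.5834 -0.2939  0.0985]
```

>>> arm_command([
  [0.012,0.006,0.0],
  [0.012,0,0.001],
  [0.01,0,0],
  [0.005,0,0],
], spin=[0,0,0,0])

```text
time: 7.55
ee_pos: [0.5873, -0.3019, 0.0583]
tool_rot: [0.112, 0.713, 0.096, -0.686]
wrist_force: [-0.6, 0.8, -6.5]
width: 0.0451
```

```bash
python3 go.py .583 -.300 .015; python3 - <<'E'
from h import *
n="side";im=capture(n); p=proj(n,observe()["ee_pos"])[0]; im=im.copy()
for q in proj(n,[[.5836,-.3,0.068],[.5836,-.3,.008]]): cv2.circle(im,tuple(np.round(q).astype(int)),0,(255,0,0),-1)
u,v=np.round(p).astype(int);cv2.imwrite("pics/a4.png",cv2.resize(im[v-60:v+60,u-60:u+60],(600,600))[:,:,::-1])
E
```

```text
t 7.55 pos [ 0.5873 -0.3019  0.0583] down [ 0.042 -0.017 -0.999] y [ 0.291 -0.956  0.028] F [-0.6  0.8 -6.5] w 0.0451
tool offset [ 0.043  -0.0043  0.005 ] rows 0.870977024654423
```

View pics/a4.png

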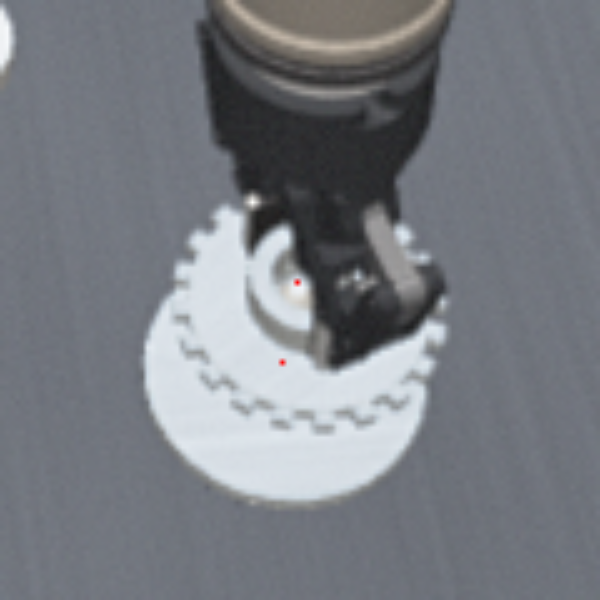

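>>> arm_command([
  [0.012,-0.003,0.003],
  [0.012,-0.002,0.003],
  [0.01,0,0],
  [0.003,0,0],
], spin=[0,0,0,0])

```text
time: 8.0
ee_pos: [0.5807, -0.2991, 0.0174]
tool_rot: [0.112, 0.713, 0.096, -0.686]
wrist_force: [-1.0, -0.1, -6.1]
width: 0.0453
```

```bash
python3 go.py .583 -.300 .015; python3 go.py .583 -.300 .015
```

```text
t 8.0 pos [ 0.5807 -0.2991  0.0174] down [ 0.041 -0.017 -0.999] y [ 0.291 -0.956  0.028] F [-1.  -0.1 -6.1] w 0.0453
tool offset [ 0.0025  0.0015 -0.0018] rows 0.06898085525501632
t 8.0 pos [ 0.5807 -0.2991  0.0174] down [ 0.041 -0.017 -0.999] y [ 0.291 -0.956  0.028] F [-1.  -0.1 -6.1] w 0.0453
tool offset [ 0.0025  0.0015 -0.0018] rows 0.06898085525501632
```

>>> arm_command([
  [0.004,0.001,-0.001],
], spin=[0])

```text
time: 8.1
ee_pos: [0.5814, -0.2994, 0.0147]
tool_rot: [0.112, 0.712, 0.096, -0.687]
wrist_force: [-25.0, 9.0, 54.3]
width: 0.0456
```

>>> arm_command([
  [0,0,0],
  [0,0,0],
  [0,0,0],
  [-0.02,0,0],
  [-0.05,0,0],
  [-0.05,0,0],
  [0,0,0],
], spin=[0,0,0,0,0,0,0], grip=1)

```text
time: 8.8
ee_pos: [0.5823, -0.2982, 0.1432]
tool_rot: [0.114, 0.715, 0.095, -0.683]
wrist_force: [0.7, -0.3, 0.5]
width: 0.085
```

```bash
python3 go.py .6647 -.098 .1; python3 - <<'E'
from h import *
n="side";im=capture(n); im=im.copy()
u,v=np.round(proj(n,[.5836,-.3,.03])[0]).astype(int);cv2.imwrite("pics/a5.png",cv2.resize(im[v-60:v+60,u-60:u+60],(600,600))[:,:,::-1])
E
```

```text
t 8.8 pos [ 0.5823 -0.2982  0.1432] down [ 0.05  -0.02  -0.999] y [ 0.291 -0.956  0.034] F [ 0.7 -0.3  0.5] w 0.085
tool offset [ 0.0432 -0.1689 -0.1355] rows 4.416116825432628
```

View pics/a5.png

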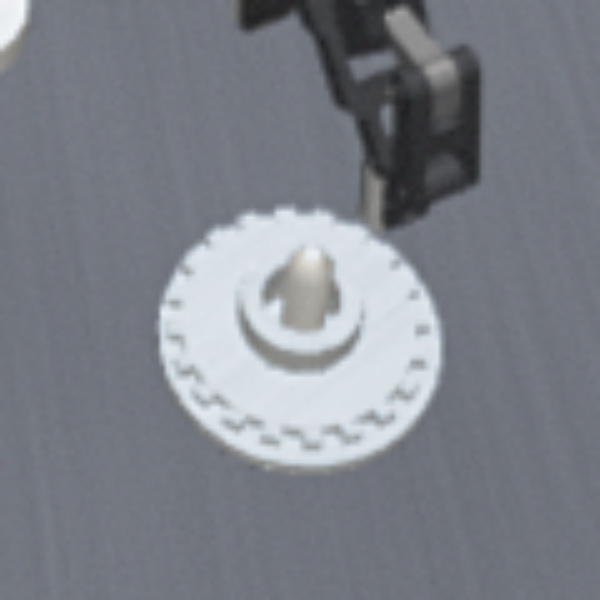

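>>> arm_command([
  [0,-0.038,-0.031],
  [0,-0.038,-0.031],
  [0,-0.038,-0.031],
  [0.02,-0.038,-0.031],
  [0.02,0,0],
], spin=[0,0,0,0,0])

```text
time: 9.35
ee_pos: [0.6603, -0.1187, 0.1004]
tool_rot: [0.111, 0.717, 0.091, -0.682]
wrist_force: [-0.4, 0.9, 0.7]
width: 0.0854
```

```bash
python3 go.py .6647 -.098 .06;
```

```text
t 9.35 pos [ 0.6603 -0.1187  0.1004] down [ 0.052 -0.021 -0.998] y [ 0.282 -0.959  0.035] F [-0.4  0.9  0.7] w 0.0854
tool offset [ 0.0401 -0.02   -0.0083] rows 0.9115708092792943
```

>>> arm_command([
  [0.018,-0.019,-0.006],
  [0.018,0,0],
  [0,0,0],
], spin=[0,0,0])

```text
time: 9.65
ee_pos: [0.6607, -0.0963, 0.0569]
tool_rot: [0.112, 0.715, 0.093, -0.684]
wrist_force: [-0.9, -1.6, -0.3]
width: 0.0854
```

```bash
python3 go.py .6647 -.098 .004;
```

```text
t 9.65 pos [ 0.6607 -0.0963  0.0569] down [ 0.046 -0.02  -0.999] y [ 0.286 -0.958  0.032] F [-0.9 -1.6 -0.3] w 0.0854
tool offset [ 0.0531  0.001  -0.0013] rows 1.062189215618996
```

>>> arm_command([
  [0.025,0.001,-0.001],
  [0.02,0,0],
  [0.003,0,0],
], spin=[0,0,0])

```text
time: 9.95
ee_pos: [0.6651, -0.1001, 0.0084]
tool_rot: [0.112, 0.715, 0.092, -0.684]
wrist_force: [-0.4, 0.2, 0.5]
width: 0.0854
```

```bash
python3 go.py .6647 -.098 .004;
```

```text
t 9.95 pos [ 0.6651 -0.1001  0.0084] down [ 0.047 -0.021 -0.999] y [ 0.284 -0.958  0.034] F [-0.4  0.2  0.5] w 0.0854
tool offset [ 0.0043 -0.0022 -0.    ] rows 0.09700731217172802
```

>>> arm_command([
  [0.004,-0.002,0],
  [0.001,0,0],
  [0.001,0,0],
  [0.0,0,0],
], spin=[0,0,0,0], grip=0)

```text
time: 10.35
ee_pos: [0.6651, -0.0995, 0.006]
tool_rot: [0.111, 0.715, 0.091, -0.684]
wrist_force: [0.1, -0.0, -2.6]
width: 0.0566
```

```bash
python3 go.py .6647 -.098 .004;
```

```text
t 10.35 pos [ 0.6651 -0.0995  0.006 ] down [ 0.048 -0.022 -0.999] y [ 0.282 -0.959  0.035] F [ 0.1 -0.  -2.6] w 0.0566
tool offset [ 0.002  -0.0016  0.0001] rows 0.05062792998233111
```

>>> arm_command([
  [-0.03,0,0],
  [-0.05,0,0],
  [-0.04,0,0],
], spin=[0,0,0])

```text
time: 10.65
ee_pos: [0.6549, -0.0975, 0.124]
tool_rot: [0.11, 0.712, 0.092, -0.688]
wrist_force: [1.0, -0.7, -2.3]
width: 0.0567
```

```bash
python3 go.py .583 -.300 .12; python3 - <<'E'
from h import *
n="side";im=capture(n); im=im.copy()
u,v=np.round(proj(n,observe()["ee_pos"])[0]).astype(int);cv2.imwrite("pics/a6.png",cv2.resize(im[v-60:v+60,u-60:u+60],(600,600))[:,:,::-1])
E
```

```text
t 10.65 pos [ 0.6549 -0.0975  0.124 ] down [ 0.037 -0.021 -0.999] y [ 0.282 -0.959  0.031] F [ 1.  -0.7 -2.3] w 0.0567
tool offset [0.0056 0.1738 0.1263] rows 4.297852753185612
```

View pics/a6.png

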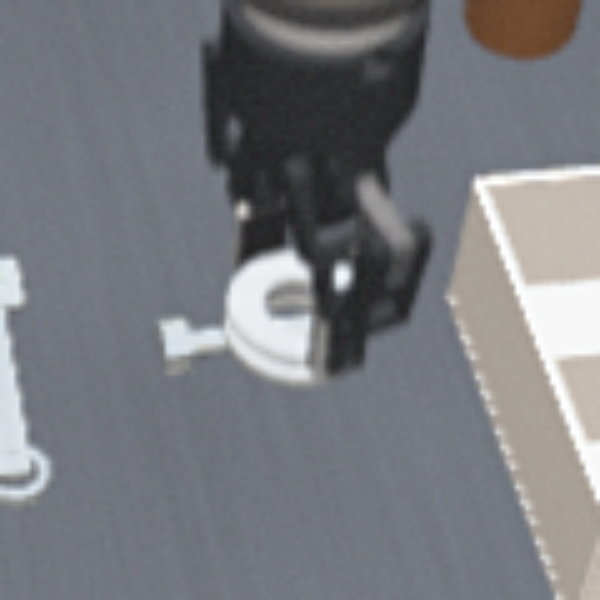

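>>> arm_command([
  [0,0.04,0.028],
  [0,0.04,0.028],
  [0,0.04,0.028],
  [0,0.04,0.028],
  [0,0,0],
], spin=[0,0,0,0,0])

```text
time: 11.2
ee_pos: [0.5984, -0.2874, 0.1395]
tool_rot: [0.115, 0.719, 0.091, -0.68]
wrist_force: [-0.6, -1.4, -3.0]
width: 0.057
```

```bash
python3 go.py .583 -.300 .09;
```

```text
t 11.2 pos [ 0.5984 -0.2874  0.1395] down [ 0.059 -0.025 -0.998] y [ 0.286 -0.957  0.041] F [-0.6 -1.4 -3. ] w 0.057
tool offset [0.0488 0.0056 0.0208] rows 1.0679845862003767
```

>>> arm_command([
  [0.016,0.003,0.017],
  [0.016,0,0],
  [0,0,0],
], spin=[0,0,0])

```text
time: 11.5
ee_pos: [0.5838, -0.2997, 0.1073]
tool_rot: [0.114, 0.72, 0.088, -0.679]
wrist_force: [0.7, -0.1, -2.3]
width: 0.0567
```

```bash
python3 go.py .583 -.300 .08;
```

```text
t 11.5 pos [ 0.5838 -0.2997  0.1073] down [ 0.061 -0.028 -0.998] y [ 0.281 -0.959  0.044] F [ 0.7 -0.1 -2.3] w 0.0567
tool offset [ 0.0272 -0.0012  0.0022] rows 0.5467124735792234
```

>>> arm_command([
  [0.015,-0.001,0.002],
  [0.015,0,0],
  [0.003,0,0],
], spin=[0,0,0])

```text
time: 11.8
ee_pos: [0.5853, -0.2989, 0.0731]
tool_rot: [0.114, 0.72, 0.088, -0.679]
wrist_force: [-0.7, 0.0, -1.8]
width: 0.0568
```

```bash
python3 go.py .583 -.300 .045; python3 - <<'E'
from h import *
n="side";im=capture(n); im=im.copy()
u,v=np.round(proj(n,observe()["ee_pos"])[0]).astype(int);cv2.imwrite("pics/a7.png",cv2.resize(im[v-60:v+60,u-60:u+60],(600,600))[:,:,::-1])
E
```

```text
t 11.8 pos [ 0.5853 -0.2989  0.0731] down [ 0.064 -0.028 -0.998] y [ 0.282 -0.958  0.045] F [-0.7  0.  -1.8] w 0.0568
tool offset [ 0.0279 -0.0008  0.004 ] rows 0.5639592740212725
```

View pics/a7.png

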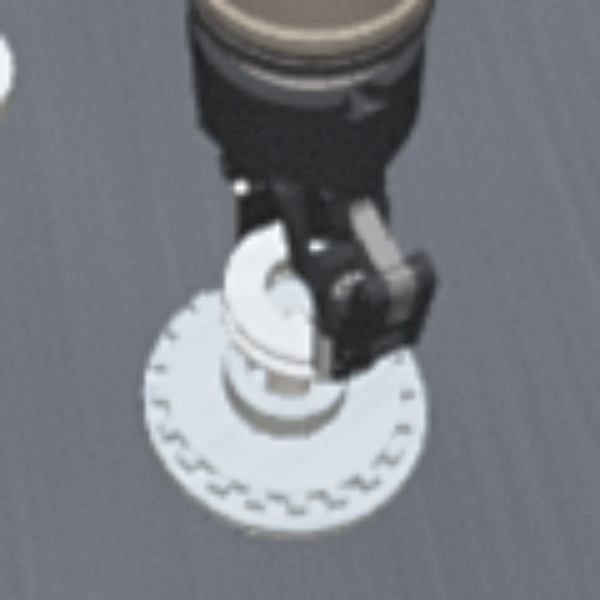

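>>> arm_command([
  [0.012,-0.001,0.003],
  [0.012,0,0.002],
  [0.003,0,0],
], spin=[0,0,0])

```text
time: 12.15
ee_pos: [0.5831, -0.2992, 0.0445]
tool_rot: [0.115, 0.721, 0.089, -0.678]
wrist_force: [-0.5, -0.4, -2.9]
width: 0.0565
```

```bash
python3 go.py .583 -.300 .040; python3 - <<'E'
from h import *
n="side";im=capture(n); im=im.copy()
u,v=np.round(proj(n,observe()["ee_pos"])[0]).astype(int);cv2.imwrite("pics/a8.png",cv2.resize(im[v-60:v+60,u-60:u+60],(600,600))[:,:,::-1])
E
```

```text
t 12.15 pos [ 0.5831 -0.2992  0.0445] down [ 0.065 -0.028 -0.997] y [ 0.284 -0.958  0.045] F [-0.5 -0.4 -2.9] w 0.0565
tool offset [0.0045 0.0006 0.0006] rows 0.09199104326510436
```

View pics/a8.png

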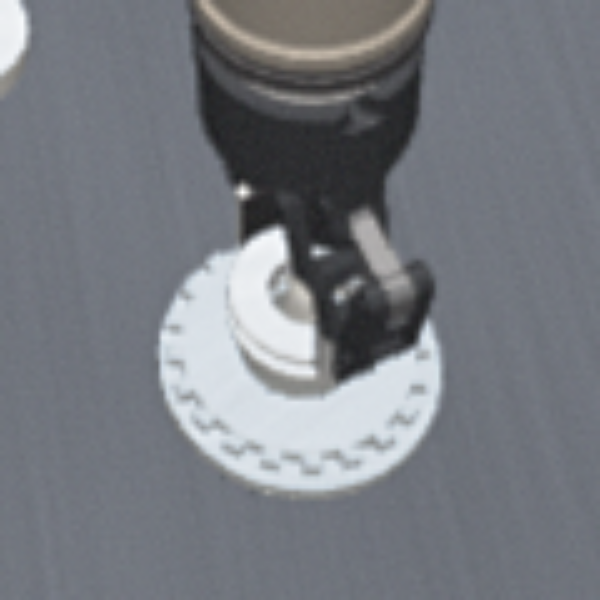

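>>> arm_command([
  [0.0025,0,0],
], spin=[0])

```text
time: 12.3
ee_pos: [0.5837, -0.2991, 0.0421]
tool_rot: [0.115, 0.721, 0.089, -0.678]
wrist_force: [1.4, -0.7, -1.8]
width: 0.0564
```

>>> arm_command([
  [0,0,0],
  [0,0,0],
  [0,0,0],
  [-0.02,0,0],
  [-0.05,0,0],
  [-0.05,0,0],
], spin=[0,0,0,0,0,0], grip=1)

```text
time: 12.9
ee_pos: [0.5733, -0.2947, 0.1599]
tool_rot: [0.113, 0.718, 0.091, -0.68]
wrist_force: [1.1, -1.2, 0.6]
width: 0.0854
```

```bash
python3 go.py .447 .1148 .15; python3 - <<'E'
from h import *
n="side";im=capture(n); im=im.copy()
u,v=np.round(proj(n,[.5836,-.3,.03])[0]).astype(int);cv2.imwrite("pics/a9.png",cv2.resize(im[v-60:v+60,u-60:u+60],(600,600))[:,:,::-1])
E
```

```text
t 12.9 pos [ 0.5733 -0.2947  0.1599] down [ 0.058 -0.023 -0.998] y [ 0.285 -0.958  0.039] F [ 1.1 -1.2  0.6] w 0.0854
tool offset [-0.007  -0.4286  0.0039] rows 8.573671568951523
```

View pics/a9.png

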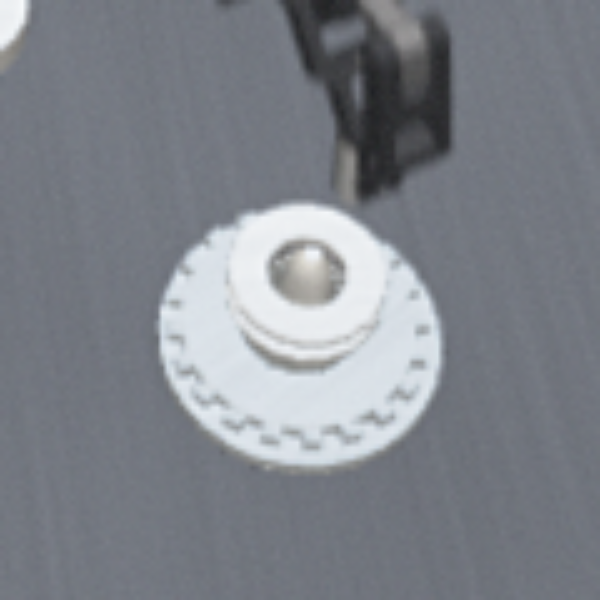

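>>> arm_command([
  [0,-0.05,0],
  [0,-0.05,0],
  [0,-0.05,0],
  [0,-0.05,0],
  [0,-0.05,0],
  [0,-0.05,0],
  [0,-0.05,0],
  [0,-0.03,0],
], spin=[0,0,0,0,0,0,0,0])

```text
time: 13.75
ee_pos: [0.4775, 0.068, 0.1579]
tool_rot: [0.116, 0.731, 0.079, -0.668]
wrist_force: [0.1, -0.2, 0.2]
width: 0.0851
```

```bash
python3 go.py .447 .1148 .08
```

```text
t 13.75 pos [0.4775 0.068  0.1579] down [ 0.096 -0.039 -0.995] y [ 0.271 -0.961  0.063] F [ 0.1 -0.2  0.2] w 0.0851
tool offset [ 0.0727 -0.0581  0.0227] rows 1.916473747559713
```

>>> arm_command([
  [-0.05,0,0],
  [-0.05,0,0],
  [-0.05,0,0],
], spin=[0,0,0])

```text
time: 14.05
ee_pos: [0.4577, 0.0804, 0.3038]
tool_rot: [0.12, 0.727, 0.086, -0.671]
wrist_force: [0.9, -0.5, 0.2]
width: 0.0853
```

```bash
python3 go.py .447 .1148 .15;python3 -c "
from h import *
print(np.round(observe()['qpos'],4),np.round(observe()['effort'],1))"
```

```text
t 14.05 pos [0.4577 0.0804 0.3038] down [ 0.084 -0.036 -0.996] y [ 0.285 -0.957  0.059] F [ 0.9 -0.5  0.2] w 0.0853
tool offset [ 0.151  -0.045   0.0111] rows 3.1593813137516484
[ 0.3652  0.0634 -0.7349  1.9543  0.1212  1.0773 -1.7001] [ -3.  -24.6  -2.6 -25.8   0.7  -1.4  -0.7]
```

>>> arm_command([
  [0,0,0],
  [0,0,0],
  [0,0,0],
], spin=[0,0,0])

```text
time: 14.35
ee_pos: [0.4613, 0.0829, 0.312]
tool_rot: [0.121, 0.732, 0.085, -0.665]
wrist_force: [-0.7, -1.2, -0.4]
width: 0.0851
```

```bash
python3 go.py .447 .1148 .15;python3 -c "
from h import *
print(np.round(observe()['qpos'],4),np.round(observe()['effort'],1))"
```

```text
t 14.35 pos [0.4613 0.0829 0.312 ] down [ 0.101 -0.036 -0.994] y [ 0.286 -0.956  0.064] F [-0.7 -1.2 -0.4] w 0.0851
tool offset [ 0.1585 -0.0449  0.0184] rows 3.314874820927088
[ 0.3643  0.0528 -0.7356  1.9455  0.12    1.0779 -1.6993] [  0.  -27.8  -1.  -29.6   0.3  -0.3   0. ]
```

>>> arm_command([
  [0.02,0,0],
  [0.02,0,0],
  [0.02,0,0],
  [0.02,0,0],
], spin=[0,0,0,0])

```text
time: 14.75
ee_pos: [0.4696, 0.0794, 0.2283]
tool_rot: [0.121, 0.732, 0.085, -0.665]
wrist_force: [0.3, 0.1, 0.7]
width: 0.0857
```

```bash
python3 go.py .447 .1148 .15;python3 -c "
from h import *
print(np.round(observe()['qpos'],4),np.round(observe()['effort'],1))"
```

```text
t 14.75 pos [0.4696 0.0794 0.2283] down [ 0.101 -0.036 -0.994] y [ 0.285 -0.956  0.064] F [0.3 0.1 0.7] w 0.0857
tool offset [ 0.0742 -0.0453  0.018 ] rows 1.77646207518867
[ 0.3267  0.167  -0.7305  2.0442  0.2342  0.905  -1.8093] [  0.5 -34.5  -3.2 -26.7  -0.2   0.3   0.4]
```

>>> arm_command([
  [-0.05,0,0],
  [-0.04,0,0],
  [-0.03,0,0],
  [-0.02,0,0],
  [-0.012,0,0],
  [-0.006,0,0],
  [-0.003,0,0],
  [0,0,0],
], spin=[0,0,0,0,0,0,0,0])

```text
time: 15.55
ee_pos: [0.4486, 0.0811, 0.3763]
tool_rot: [0.119, 0.721, 0.087, -0.677]
wrist_force: [-0.3, 0.3, 0.4]
width: 0.0854
```

```bash
python3 go.py .447 .1148 .15
```

```text
t 15.55 pos [0.4486 0.0811 0.3763] down [ 0.068 -0.035 -0.997] y [ 0.286 -0.957  0.053] F [-0.3  0.3  0.4] w 0.0854
tool offset [ 0.2243 -0.0447  0.0042] rows 4.575120261132557
```

>>> arm_command([
  [0.005,0,0],
  [0.01,0,0],
  [0.02,0,0],
  [0.03,0,0],
  [0.05,0,0],
  [0.05,0,0],
], spin=[0,0,0,0,0,0])

```text
time: 16.15
ee_pos: [0.4619, 0.0757, 0.2075]
tool_rot: [0.118, 0.723, 0.087, -0.675]
wrist_force: [0.7, -1.0, 0.1]
width: 0.0853
```

```bash
python3 go.py .447 .1148 .15
```

```text
t 16.15 pos [0.4619 0.0757 0.2075] down [ 0.075 -0.034 -0.997] y [ 0.286 -0.957  0.054] F [ 0.7 -1.   0.1] w 0.0853
tool offset [ 0.0549 -0.0448  0.0065] rows 1.4224004121745948
```

>>> arm_command([
  [0,0,0],
  [0,0,0],
], spin=[0,0])

```text
time: 16.35
ee_pos: [0.4568, 0.0745, 0.201]
tool_rot: [0.118, 0.718, 0.088, -0.68]
wrist_force: [0.0, 0.6, -0.4]
width: 0.0851
```

```bash
python3 go.py .447 .1148 .15
```

```text
t 16.35 pos [0.4568 0.0745 0.201 ] down [ 0.06  -0.034 -0.998] y [ 0.288 -0.956  0.05 ] F [ 0.   0.6 -0.4] w 0.0851
tool offset [ 0.0489 -0.0439  0.0002] rows 1.3146696860016585
```

>>> arm_command([
  [-0.05,0,0],
  [-0.04,0,0],
  [-0.03,0,0],
  [-0.02,0,0],
  [-0.012,0,0],
  [-0.006,0,0],
  [-0.003,0,0],
  [0,0,0],
], spin=[0,0,0,0,0,0,0,0])

```text
time: 17.15
ee_pos: [0.4474, 0.0852, 0.3835]
tool_rot: [0.121, 0.724, 0.09, -0.673]
wrist_force: [-0.4, -0.2, -0.8]
width: 0.0855
```

>>> arm_command([
  [0.005,0,0],
  [0.01,0,0],
  [0.02,0,0],
  [0.03,0,0],
  [0.05,0,0],
  [0.05,0,0],
  [0,0,0],
  [0,0,0],
], spin=[0,0,0,0,0,0,0,0])

```text
time: 17.95
ee_pos: [0.4568, 0.0795, 0.2088]
tool_rot: [0.12, 0.721, 0.092, -0.676]
wrist_force: [0.3, 0.5, 0.1]
width: 0.0855
```

```bash
python3 go.py .447 .1148 .15
```

```text
t 17.95 pos [0.4568 0.0795 0.2088] down [ 0.069 -0.03  -0.997] y [ 0.296 -0.954  0.049] F [0.3 0.5 0.1] w 0.0855
tool offset [ 0.0569 -0.0395  0.0022] rows 1.3851430214628193
```

>>> arm_command([
  [0.01,0,0],
  [0.02,0,0],
  [0.03,0,0],
  [-0.05,0,0],
  [-0.04,0,0],
  [-0.02,0,0],
  [-0.01,0,0],
  [0,0,0],
], spin=[0,0,0,0,0,0,0,0])

```text
time: 18.75
ee_pos: [0.4586, 0.0833, 0.2732]
tool_rot: [0.118, 0.724, 0.094, -0.674]
wrist_force: [0.5, 1.2, 0.2]
width: 0.0855
```

```bash
python3 go.py .447 .1148 .15
```

```text
t 18.75 pos [0.4586 0.0833 0.2732] down [ 0.075 -0.023 -0.997] y [ 0.294 -0.955  0.044] F [0.5 1.2 0.2] w 0.0855
tool offset [ 0.1212 -0.039   0.0097] rows 2.5543886272769587
```

>>> arm_command([
  [0.005,-0.005,0],
  [0.01,-0.01,0],
  [0.02,-0.01,0.002],
  [0.04,-0.01,0.003],
  [0.05,0,0],
  [0,0,0],
  [0,0,0],
], spin=[0,0,0,0,0,0,0])

```text
time: 19.45
ee_pos: [0.4504, 0.1146, 0.1394]
tool_rot: [0.118, 0.723, 0.094, -0.674]
wrist_force: [0.1, 1.4, 1.4]
width: 0.0857
```

```bash
python3 go.py .447 .1148 .08;python3 -c "
from h import *
print(np.round(observe()['qpos'],4))"
```

```text
t 19.45 pos [0.4504 0.1146 0.1394] down [ 0.073 -0.023 -0.997] y [ 0.295 -0.954  0.044] F [0.1 1.4 1.4] w 0.0857
tool offset [ 0.059  -0.0038  0.0069] rows 1.1908595668443813
[ 0.2385  0.3122 -0.7545  2.1374  0.3932  0.7575 -2.0403]
```

>>> arm_command([
  [0.02,-0.001,0.005],
  [0.03,0,0.003],
  [0.035,0,0],
  [0.02,0,0.002],
  [0,0,0],
], spin=[0,0,0,0,0])

```text
time: 19.95
ee_pos: [0.4567, 0.1119, 0.0417]
tool_rot: [0.117, 0.729, 0.093, -0.668]
wrist_force: [-0.6, -1.2, 0.8]
width: 0.0855
```

```bash
python3 go.py .447 .1148 .004
```

```text
t 19.95 pos [0.4567 0.1119 0.0417] down [ 0.091 -0.022 -0.996] y [ 0.292 -0.955  0.047] F [-0.6 -1.2  0.8] w 0.0855
tool offset [ 0.0366 -0.0074  0.0114] rows 0.7813025476279086
```

>>> arm_command([
  [0.005,-0.006,0.011],
  [0.016,0,0.001],
  [0.013,0,0.001],
  [0.001,0,0],
], spin=[0,0,0,0])

```text
time: 20.35
ee_pos: [0.4536, 0.115, 0.0146]
tool_rot: [0.116, 0.735, 0.091, -0.662]
wrist_force: [-0.2, 0.5, -0.1]
width: 0.0855
```

```bash
python3 go.py .447 .1148 .004;python3 - <<'E'
from h import *
n="side";im=capture(n); im=im.copy()
u,v=np.round(proj(n,observe()["ee_pos"])[0]).astype(int);cv2.imwrite("pics/b1.png",cv2.resize(im[v-60:v+60,u-60:u+60],(600,600))[:,:,::-1])
E
```

```text
t 20.35 pos [0.4536 0.115  0.0146] down [ 0.107 -0.02  -0.994] y [ 0.288 -0.956  0.05 ] F [-0.2  0.5 -0.1] w 0.0855
tool offset [ 0.0098 -0.0023  0.0074] rows 0.24914407617208453
```

View pics/b1.png

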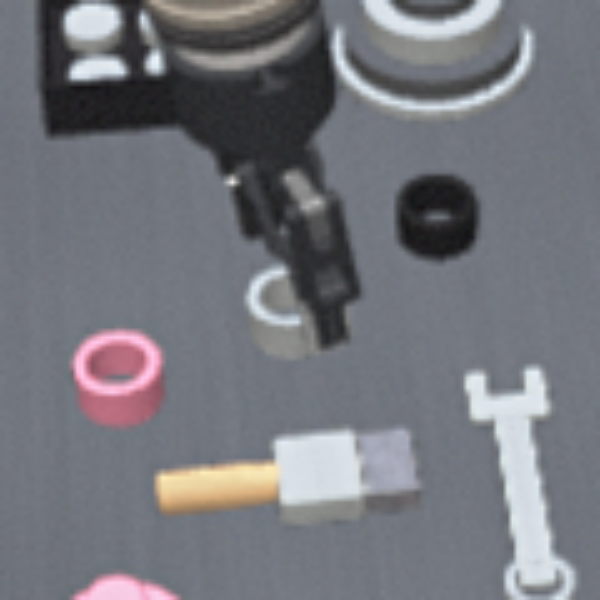

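>>> arm_command([
  [0.006,-0.002,0.006],
  [0.004,0,0.001],
], spin=[0,0])

```text
time: 20.6
ee_pos: [0.4505, 0.1156, 0.0072]
tool_rot: [0.115, 0.737, 0.091, -0.659]
wrist_force: [0.3, -0.1, 0.0]
width: 0.0853
```

>>> arm_command([
  [0.0005,0,0],
  [0.0005,0,0],
  [0.0,0,0],
  [0,0,0],
  [0,0,0],
], spin=[0,0,0,0,0], grip=0)

```text
time: 21.1
ee_pos: [0.4508, 0.1154, 0.0076]
tool_rot: [0.116, 0.738, 0.09, -0.659]
wrist_force: [0.2, 0.1, -1.7]
width: 0.0399
```

```bash
python3 go.py .447 .1148 .004
```

```text
t 21.1 pos [0.4508 0.1154 0.0076] down [ 0.115 -0.02  -0.993] y [ 0.287 -0.957  0.052] F [ 0.2  0.1 -1.7] w 0.0399
tool offset [ 0.0031 -0.0007  0.0042] rows 0.10527138268582044
```

>>> arm_command([
  [-0.05,0,0],
  [-0.04,0,0],
  [-0.03,0,0],
  [-0.02,0,0],
  [-0.01,0,0],
  [-0.004,0,0],
], spin=[0,0,0,0,0,0])

```text
time: 21.7
ee_pos: [0.43, 0.1183, 0.1618]
tool_rot: [0.117, 0.734, 0.091, -0.663]
wrist_force: [0.1, 0.2, -1.5]
width: 0.0399
```

```bash
python3 go.py .583 -.300 .15;python3 - <<'E'
from h import *
n="side";im=capture(n); im=im.copy()
u,v=np.round(proj(n,observe()["ee_pos"])[0]).astype(int);cv2.imwrite("pics/b2.png",cv2.resize(im[v-60:v+60,u-60:u+60],(600,600))[:,:,::-1])
E
```

```text
t 21.7 pos [0.43   0.1183 0.1618] down [ 0.104 -0.021 -0.994] y [ 0.288 -0.956  0.05 ] F [ 0.1  0.2 -1.5] w 0.0399
tool offset [ 0.0364  0.4435 -0.0225] rows 8.911391407252403
```

View pics/b2.png

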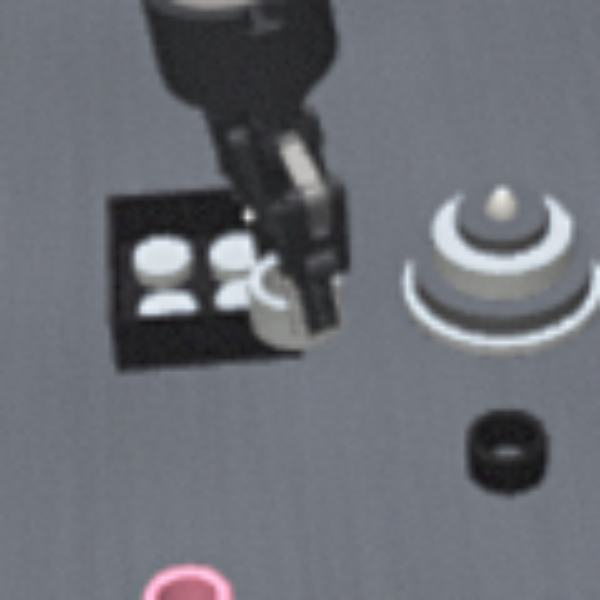

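>>> arm_command([
  [0,0.05,-0.002],
  [0,0.05,-0.002],
  [0,0.05,-0.002],
  [0,0.05,-0.002],
  [0,0.05,-0.002],
  [0,0.05,-0.002],
  [0,0.05,-0.002],
  [0,0.04,-0.002],
], spin=[0,0,0,0,0,0,0,0])

```text
time: 22.55
ee_pos: [0.558, -0.2489, 0.1716]
tool_rot: [0.12, 0.729, 0.099, -0.667]
wrist_force: [0.8, 0.8, -0.1]
width: 0.0401
```

```bash
python3 go.py .583 -.300 .12
```

```text
t 22.55 pos [ 0.558  -0.2489  0.1716] down [ 0.091 -0.015 -0.996] y [ 0.305 -0.952  0.042] F [ 0.8  0.8 -0.1] w 0.0401
tool offset [ 0.0544  0.054  -0.0037] rows 1.536151927222335
```

>>> arm_command([
  [0.01,0.03,-0.002],
  [0.015,0.02,-0.002],
  [0.015,0,0],
  [0.01,0,0],
  [0,0,0],
], spin=[0,0,0,0,0])

```text
time: 23.05
ee_pos: [0.5786, -0.3051, 0.112]
tool_rot: [0.115, 0.726, 0.097, -0.671]
wrist_force: [-1.4, 0.2, -1.1]
width: 0.0399
```

```bash
python3 go.py .581 -.300 .09
```

```text
t 23.05 pos [ 0.5786 -0.3051  0.112 ] down [ 0.08  -0.014 -0.997] y [ 0.295 -0.955  0.037] F [-1.4  0.2 -1.1] w 0.0399
tool offset [ 0.022  -0.0049 -0.0022] rows 0.45359651396640766
```

>>> arm_command([
  [0.005,-0.003,-0.006],
  [0.008,-0.001,-0.001],
  [0,0,0],
], spin=[0,0,0])

```text
time: 23.35
ee_pos: [0.5857, -0.295, 0.0985]
tool_rot: [0.116, 0.725, 0.099, -0.671]
wrist_force: [-1.4, -0.9, -1.2]
width: 0.0398
```

```bash
python3 go.py .586 -.2995 .085;python3 - <<'E'
from h import *
n="side";im=capture(n); im=im.copy()
u,v=np.round(proj(n,observe()["ee_pos"])[0]).astype(int);cv2.imwrite("pics/b3.png",cv2.resize(im[v-60:v+60,u-60:u+60],(600,600),interpolation=cv2.INTER_CUBIC)[:,:,::-1])
print(u,v, proj(n,[[.5836,-.3,.068],[.5836,-.3,.052],[.5836,-.3,.026]]))
E
```

```text
t 23.35 pos [ 0.5857 -0.295   0.0985] down [ 0.079 -0.012 -0.997] y [ 0.3   -0.953  0.035] F [-1.4 -0.9 -1.2] w 0.0398
tool offset [0.0136 0.0039 0.002 ] rows 0.284914793137248
378 286 [[375.58919048 297.14861277]
 [374.88680516 301.63225851]
 [373.78216952 308.68365139]]
```

View pics/b3.png

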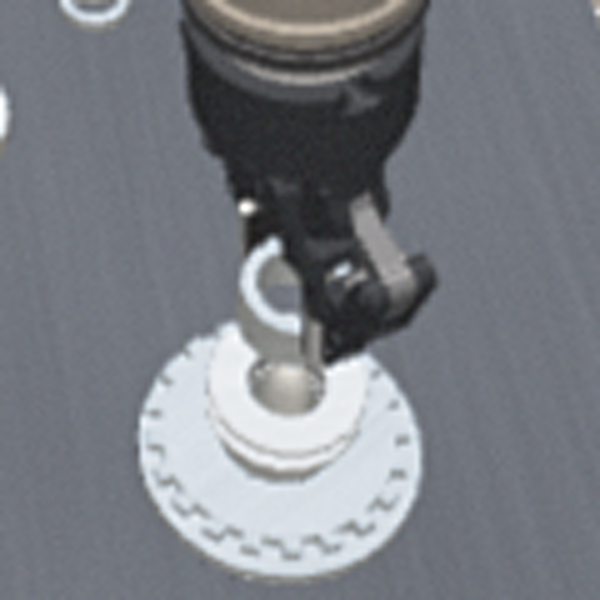

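>>> arm_command([
  [0.006,0.004,0.001],
  [0.01,0,0.001],
  [0.006,0,0.001],
  [0,0,0],
], spin=[0,0,0,0])

```text
time: 23.8
ee_pos: [0.587, -0.3008, 0.0769]
tool_rot: [0.117, 0.726, 0.099, -0.67]
wrist_force: [0.4, 0.6, -1.3]
width: 0.0397
```

```bash
python3 go.py .586 -.2995 .062;python3 - <<'E'
from h import *
n="side";im=capture(n); im=im.copy()
u,v=np.round(proj(n,observe()["ee_pos"])[0]).astype(int);cv2.imwrite("pics/b4.png",cv2.resize(im[v-60:v+60,u-60:u+60],(600,600),interpolation=cv2.INTER_CUBIC)[:,:,::-1])
E
```

```text
t 23.8 pos [ 0.587  -0.3008  0.0769] down [ 0.082 -0.014 -0.997] y [ 0.3   -0.953  0.038] F [ 0.4  0.6 -1.3] w 0.0397
tool offset [ 0.0148 -0.0021  0.0016] rows 0.3000927289870766
```

View pics/b4.png

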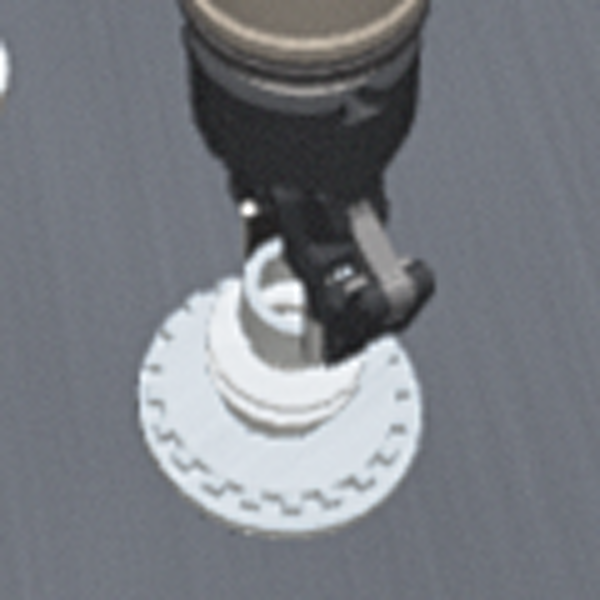

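>>> arm_command([
  [0.004,-0.001,0.001],
  [0.004,0,0.0],
  [0,0,0],
], spin=[0,0,0])

```text
time: 24.15
ee_pos: [0.5867, -0.3004, 0.0689]
tool_rot: [0.117, 0.727, 0.098, -0.67]
wrist_force: [0.8, 0.2, -1.3]
width: 0.0401
```

```bash
python3 go.py .586 -.2995 .060;python3 - <<'E'
from h import *
n="side";im=capture(n); im=im.copy()
u,v=np.round(proj(n,observe()["ee_pos"])[0]).astype(int);cv2.imwrite("pics/b5.png",cv2.resize(im[v-30:v+30,u-30:u+30],(600,600),interpolation=cv2.INTER_CUBIC)[:,:,::-1])
E
```

```text
t 24.15 pos [ 0.5867 -0.3004  0.0689] down [ 0.083 -0.014 -0.996] y [ 0.3   -0.953  0.039] F [ 0.8  0.2 -1.3] w 0.0401
tool offset [ 0.0088 -0.0014  0.001 ] rows 0.1792252472399224
```

View pics/b5.png

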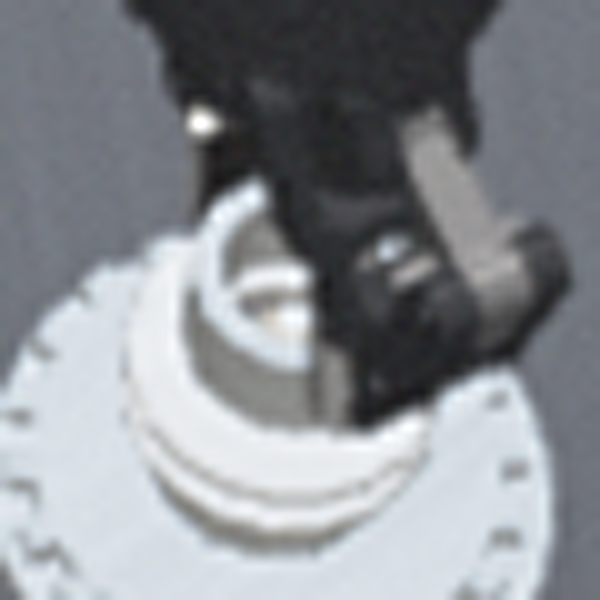

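>>> arm_command([
  [0.005,-0.001,0.001],
  [0.003,0,0.0],
], spin=[0,0])

```text
time: 24.4
ee_pos: [0.5866, -0.3, 0.0612]
tool_rot: [0.117, 0.727, 0.098, -0.669]
wrist_force: [-0.4, 0.2, -1.5]
width: 0.0398
```

```bash
python3 go.py .586 -.2995 .060;python3 - <<'E'
from h import *
n="side";im=capture(n); im=im.copy()
u,v=np.round(proj(n,observe()["ee_pos"])[0]).astype(int);cv2.imwrite("pics/b6.png",cv2.resize(im[v-30:v+30,u-30:u+30],(600,600),interpolation=cv2.INTER_CUBIC)[:,:,::-1])
E
```

```text
t 24.4 pos [ 0.5866 -0.3     0.0612] down [ 0.084 -0.015 -0.996] y [ 0.3   -0.953  0.039] F [-0.4  0.2 -1.5] w 0.0398
tool offset [ 0.0011 -0.0007  0.0005] rows 0.02804096966414469
```

View pics/b6.png

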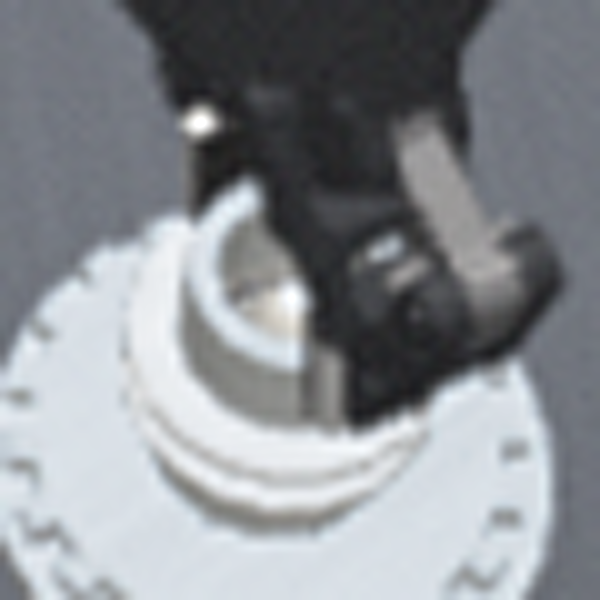

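>>> arm_command([
  [0.001,0,0],
  [0,0,0],
  [0,0,0],
  [0,0,0],
], spin=[0,0,0,0], grip=1)

```text
time: 24.85
ee_pos: [0.5875, -0.3001, 0.0604]
tool_rot: [0.118, 0.727, 0.098, -0.669]
wrist_force: [0.6, -0.5, 0.0]
width: 0.0856
```

>>> arm_command([
  [-0.02,0,0],
  [-0.05,0,0],
  [-0.04,0,0],
  [-0.02,0,0],
  [-0.01,0,0],
  [0,0,0],
], spin=[0,0,0,0,0,0])

```text
time: 25.45
ee_pos: [0.5751, -0.2976, 0.2047]
tool_rot: [0.118, 0.727, 0.098, -0.669]
wrist_force: [0.1, -1.1, 0.5]
width: 0.0856
```

```bash
python3 go.py .467 -.1317 .15;python3 - <<'E'
from h import *
n="side";im=capture(n); im=im.copy()
u,v=np.round(proj(n,[.5836,-.3,.05])[0]).astype(int);cv2.imwrite("pics/b7.png",cv2.resize(im[v-40:v+40,u-40:u+40],(600,600),interpolation=cv2.INTER_CUBIC)[:,:,::-1])
E
```

```text
t 25.45 pos [ 0.5751 -0.2976  0.2047] down [ 0.085 -0.014 -0.996] y [ 0.3   -0.953  0.039] F [ 0.1 -1.1  0.5] w 0.0856
tool offset [ 0.0429 -0.1927  0.0567] rows 4.10772893463728
```

View pics/b7.png

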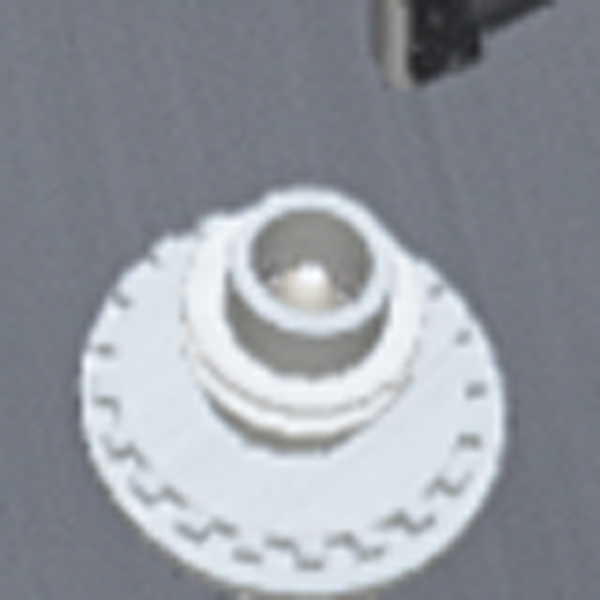

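>>> arm_command([
  [0,-0.045,0.013],
  [0,-0.045,0.013],
  [0,-0.045,0.013],
  [0.02,-0.04,0.01],
  [0.01,0,0],
  [0,0,0],
], spin=[0,0,0,0,0,0])

```text
time: 26.1
ee_pos: [0.4696, -0.1411, 0.1528]
tool_rot: [0.114, 0.723, 0.1, -0.674]
wrist_force: [0.5, -0.8, 0.4]
width: 0.0855
```

```bash
python3 go.py .467 -.1317 .08;python3 - <<'E'
from h import *
o=[]
for n in CAM:
  im=capture(n)
  u,v=np.round(proj(n,[.5836,-.3,.05])[0]).astype(int);o.append(cv2.resize(im[v-30:v+30,u-30:u+30],(390,390),interpolation=cv2.INTER_CUBIC));print(n,u,v)
  u,v=np.round(proj(n,[.467,-.1317,.02])[0]).astype(int);
cv2.imwrite("pics/b8.png",np.hstack(o)[:,:,::-1])
im=capture("side")
u,v=np.round(proj("side",[.467,-.1317,.05])[0]).astype(int);cv2.imwrite("pics/b9.png",cv2.resize(im[v-60:v+60,u-60:u+60],(600,600))[:,:,::-1])
E
```

```text
t 26.1 pos [ 0.4696 -0.1411  0.1528] down [ 0.072 -0.009 -0.997] y [ 0.299 -0.954  0.03 ] F [ 0.5 -0.8  0.4] w 0.0855
tool offset [ 0.0723 -0.012   0.0045] rows 1.469068132673094
side 375 302
top 456 174
```

View pics/b8.png

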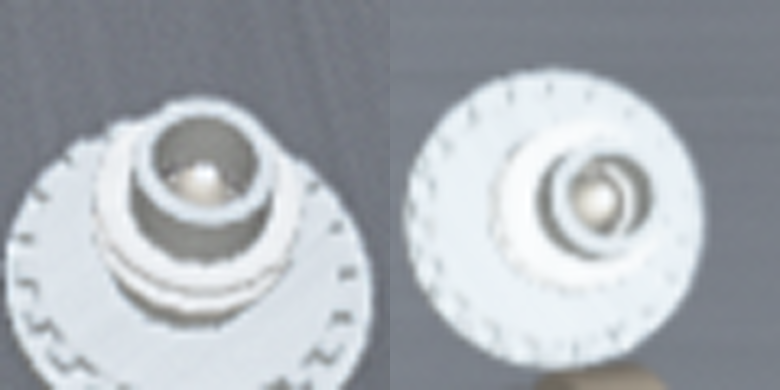

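View pics/b9.png

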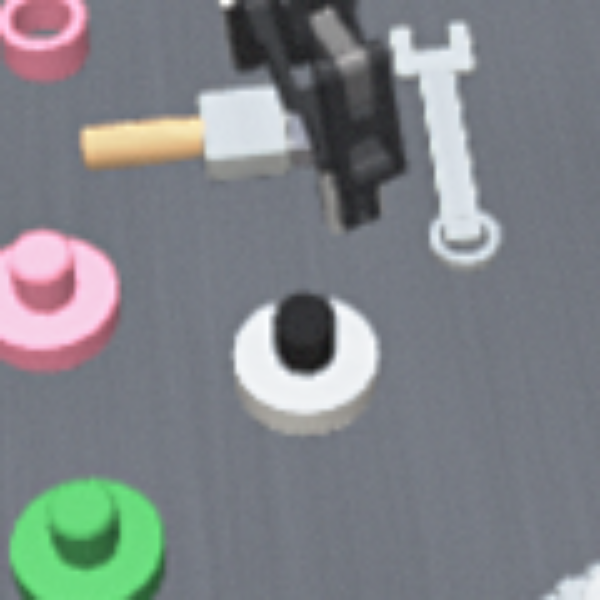

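```bash
python3 - <<'E'
from h import *
print(ray("side",345+202/6.5-.5,272+162/6.5-.5,.076),ray("top",426+211/6.5-.5,144+200/6.5-.5,.076))
E
```

```text
[ 0.58225898 -0.3031737   0.076     ] [ 0.58004518 -0.29610619  0.076     ]
```

>>> arm_command([
  [0.01,-0.01,0.005],
  [0.015,0,0.002],
  [0.015,0,0.001],
  [0.01,0,0],
  [0,0,0],
], spin=[0,0,0,0,0])

```text
time: 26.75
ee_pos: [0.4667, -0.1374, 0.1018]
tool_rot: [0.112, 0.726, 0.097, -0.671]
wrist_force: [0.4, 0.3, -0.2]
width: 0.0852
```

```bash
python3 go.py .467 -.1317 .023
```

```text
t 26.75 pos [ 0.4667 -0.1374  0.1018] down [ 0.079 -0.009 -0.997] y [ 0.291 -0.956  0.032] F [ 0.4  0.3 -0.2] w 0.0852
tool offset [ 0.0785 -0.0079  0.0039] rows 1.5793064468044742
```

>>> arm_command([
  [0.015,-0.007,0.005],
  [0.015,0,0.002],
  [0.01,0,0.001],
  [0,0,0],
], spin=[0,0,0,0])

```text
time: 27.15
ee_pos: [0.462, -0.1338, 0.0609]
tool_rot: [0.111, 0.727, 0.096, -0.671]
wrist_force: [-0.1, -0.0, 0.4]
width: 0.0855
```

```bash
python3 go.py .467 -.1317 .023;python3 - <<'E'
from h import *
im=capture("side")
u,v=np.round(proj("side",[.467,-.1317,.05])[0]).astype(int);cv2.imwrite("pics/c1.png",cv2.resize(im[v-60:v+60,u-60:u+60],(600,600))[:,:,::-1])
E
```

```text
t 27.15 pos [ 0.462  -0.1338  0.0609] down [ 0.082 -0.01  -0.997] y [ 0.289 -0.957  0.033] F [-0.1 -0.   0.4] w 0.0855
tool offset [ 0.0382 -0.0018 -0.0025] rows 0.7667767345110184
```

View pics/c1.png

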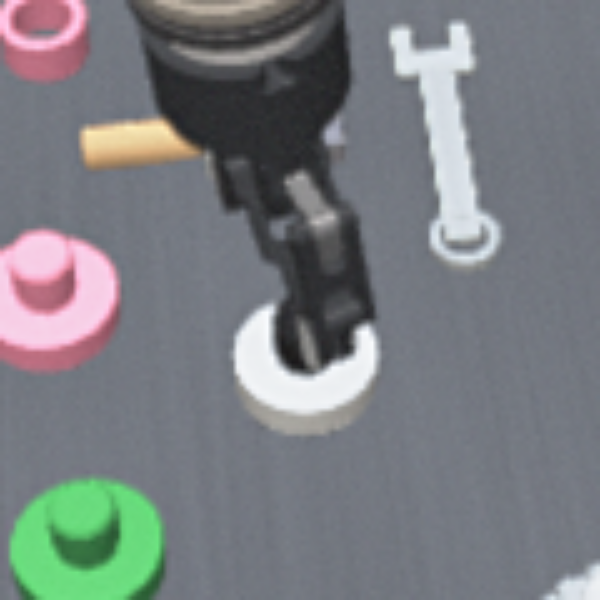

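>>> arm_command([
  [0.012,-0.001,-0.002],
  [0.012,0,0],
  [0.008,0,0.001],
  [0,0,0],
], spin=[0,0,0,0])

```text
time: 27.6
ee_pos: [0.468, -0.1333, 0.0286]
tool_rot: [0.112, 0.729, 0.095, -0.669]
wrist_force: [-0.8, -0.4, -0.5]
width: 0.0856
```

```bash
python3 go.py .467 -.1317 .023
```

```text
t 27.6 pos [ 0.468  -0.1333  0.0286] down [ 0.087 -0.011 -0.996] y [ 0.288 -0.957  0.036] F [-0.8 -0.4 -0.5] w 0.0856
tool offset [ 0.0055 -0.002   0.0009] rows 0.11816780212068068
```

>>> arm_command([
  [0.005,-0.002,0.001],
  [0.0005,0,0],
], spin=[0,0])

```text
time: 27.8
ee_pos: [0.4668, -0.1315, 0.0223]
tool_rot: [0.112, 0.728, 0.095, -0.669]
wrist_force: [0.6, 0.1, -0.2]
width: 0.0851
```

>>> arm_command([
  [0.0005,0,0],
  [0.0005,0,0],
  [0,0,0],
  [0,0,0],
  [0,0,0],
  [0,0,0],
], spin=[0,0,0,0,0,0], grip=0)

```text
time: 28.4
ee_pos: [0.4672, -0.1316, 0.0224]
tool_rot: [0.112, 0.729, 0.095, -0.669]
wrist_force: [-0.0, -0.1, -2.0]
width: 0.026
```

```bash
python3 go.py .467 -.1317 .023
```

```text
t 28.4 pos [ 0.4672 -0.1316  0.0224] down [ 0.087 -0.012 -0.996] y [ 0.288 -0.957  0.036] F [-0.  -0.1 -2. ] w 0.026
tool offset [-0.0007  0.0001  0.0002] rows 0.01371559912331176
```

>>> arm_command([
  [-0.03,0,0],
  [-0.04,0,0],
  [-0.03,0,0],
  [-0.02,0,0],
  [-0.01,0,0],
  [0,0,0],
], spin=[0,0,0,0,0,0])

```text
time: 29.0
ee_pos: [0.4536, -0.1299, 0.1549]
tool_rot: [0.112, 0.727, 0.096, -0.67]
wrist_force: [-0.2, -0.2, -1.1]
width: 0.0257
```

```bash
python3 go.py .5815 -.2995 .15;python3 - <<'E'
from h import *
im=capture("side")
u,v=np.round(proj("side",observe()["ee_pos"])[0]).astype(int);cv2.imwrite("pics/c2.png",cv2.resize(im[v-60:v+60,u-60:u+60],(600,600))[:,:,::-1])
E
```

```text
t 29.0 pos [ 0.4536 -0.1299  0.1549] down [ 0.083 -0.01  -0.997] y [ 0.289 -0.957  0.034] F [-0.2 -0.2 -1.1] w 0.0257
tool offset [ 0.0172  0.199  -0.0723] rows 4.248969137896367
```

View pics/c2.png

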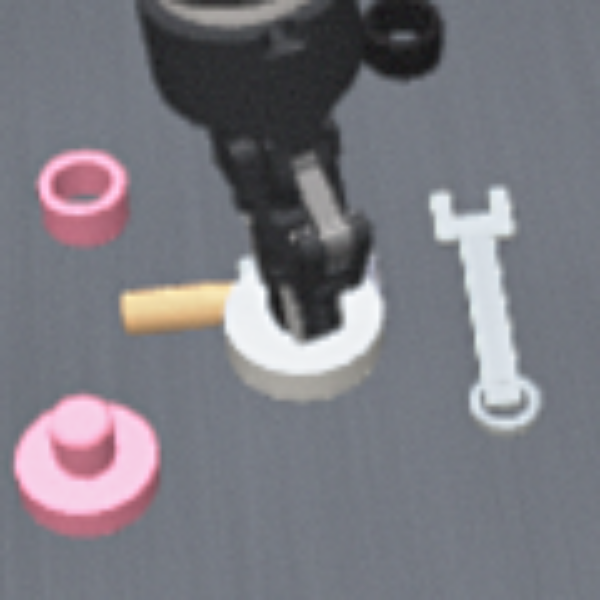

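>>> arm_command([
  [0,0.03,-0.012],
  [0,0.04,-0.015],
  [0,0.04,-0.015],
  [0,0.04,-0.014],
  [0,0.025,-0.01],
  [0,0.01,-0.003],
  [0,0,0],
], spin=[0,0,0,0,0,0,0])

```text
time: 29.75
ee_pos: [0.5709, -0.2901, 0.1512]
tool_rot: [0.11, 0.721, 0.1, -0.677]
wrist_force: [0.0, 0.8, -1.3]
width: 0.0264
```

```bash
python3 go.py .5815 -.2995 .125
```

```text
t 29.75 pos [ 0.5709 -0.2901  0.1512] down [ 0.064 -0.005 -0.998] y [ 0.293 -0.956  0.024] F [ 0.   0.8 -1.3] w 0.0264
tool offset [ 0.0268  0.0114 -0.0058] rows 0.5948153095992964
```

>>> arm_command([
  [0.008,0.01,-0.006],
  [0.012,0.001,0],
  [0,0,0],
], spin=[0,0,0])

```text
time: 30.05
ee_pos: [0.5794, -0.2958, 0.1277]
tool_rot: [0.11, 0.719, 0.102, -0.678]
wrist_force: [0.4, -0.3, -2.4]
width: 0.026
```

```bash
python3 go.py .5815 -.2995 .105;python3 - <<'E'
from h import *
im=capture("side")
u,v=np.round(proj("side",observe()["ee_pos"])[0]).astype(int);cv2.imwrite("pics/c3.png",cv2.resize(im[v-50:v+50,u-50:u+50],(600,600))[:,:,::-1])
E
```

```text
t 30.05 pos [ 0.5794 -0.2958  0.1277] down [ 0.059 -0.003 -0.998] y [ 0.296 -0.955  0.02 ] F [ 0.4 -0.3 -2.4] w 0.026
tool offset [0.0228 0.0037 0.0004] rows 0.46134377863732745
```

View pics/c3.png

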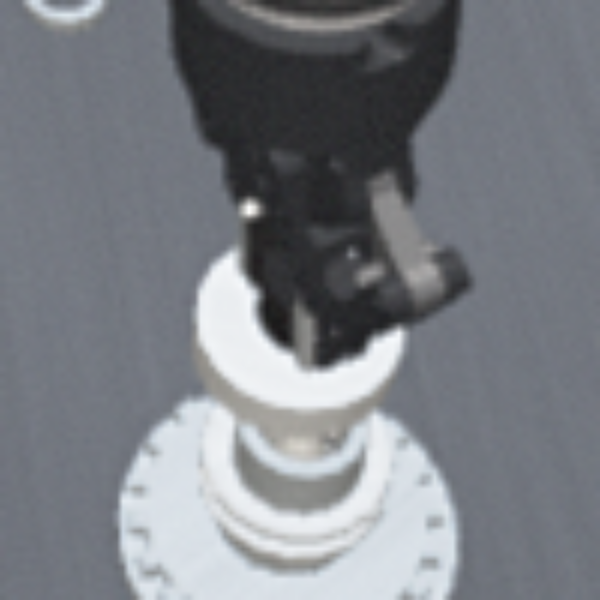

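>>> arm_command([
  [0.006,0.0035,-0.002],
  [0.008,0,0],
  [0,0,0],
], spin=[0,0,0])

```text
time: 30.4
ee_pos: [0.5839, -0.2975, 0.1143]
tool_rot: [0.111, 0.72, 0.102, -0.678]
wrist_force: [-0.4, 0.6, -1.1]
width: 0.0259
```

```bash
python3 go.py .583 -.2995 .085;python3 - <<'E'
from h import *
im=capture("side")
u,v=np.round(proj("side",observe()["ee_pos"])[0]).astype(int);cv2.imwrite("pics/c4.png",cv2.resize(im[v-50:v+50,u-50:u+50],(600,600))[:,:,::-1])
E
```

```text
t 30.4 pos [ 0.5839 -0.2975  0.1143] down [ 0.061 -0.003 -0.998] y [ 0.298 -0.954  0.021] F [-0.4  0.6 -1.1] w 0.0259
tool offset [0.0292 0.001  0.0031] rows 0.5884133043451383
```

View pics/c4.png

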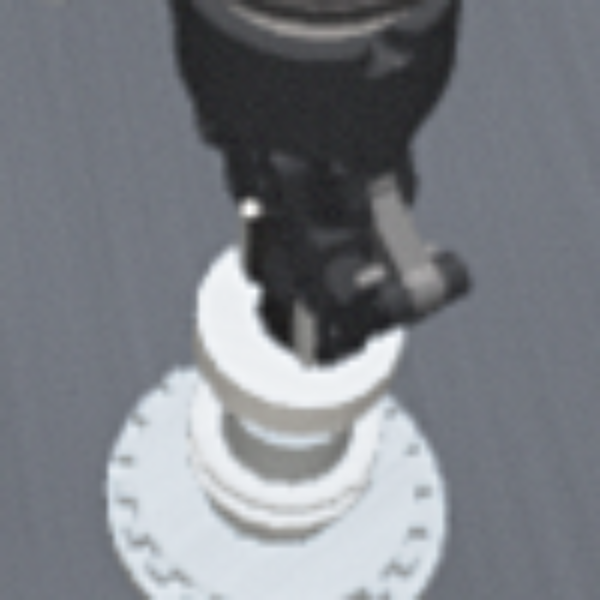

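>>> arm_command([
  [0.006,0.002,0.002],
  [0.007,0,0.001],
  [0.001,0,0],
], spin=[0,0,0])

```text
time: 30.75
ee_pos: [0.583, -0.301, 0.1005]
tool_rot: [0.112, 0.72, 0.102, -0.677]
wrist_force: [-0.6, 0.1, -1.4]
width: 0.026
```

```bash
python3 go.py .583 -.2995 .085;python3 - <<'E'
from h import *
im=capture("side")
u,v=np.round(proj("side",observe()["ee_pos"])[0]).astype(int);cv2.imwrite("pics/c5.png",cv2.resize(im[v-50:v+50,u-50:u+50],(600,600))[:,:,::-1])
E
```

```text
t 30.75 pos [ 0.583  -0.301   0.1005] down [ 0.063 -0.004 -0.998] y [ 0.298 -0.954  0.023] F [-0.6  0.1 -1.4] w 0.026
tool offset [ 0.0155 -0.0017  0.0004] rows 0.3114167205325618
```

View pics/c5.png

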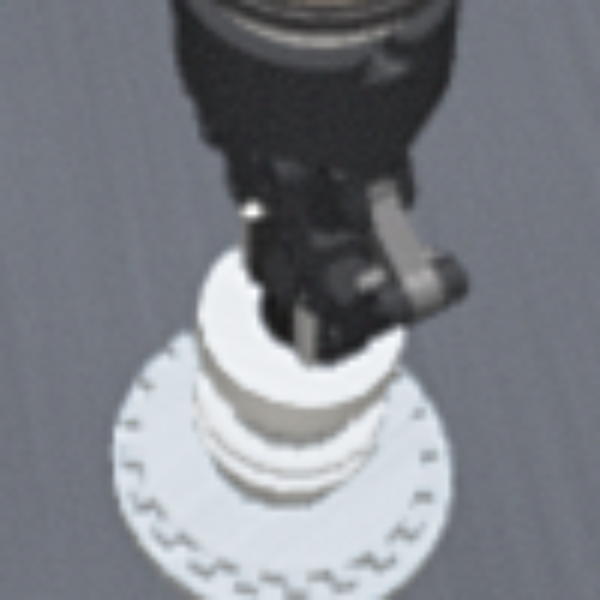

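Bottom of the cup is at about 0.078 m and lined up with the sleeve. I'll lower it in small rows.

>>> arm_command([
  [0.004,-0.001,0],
  [0.004,0,0],
  [0,0,0],
], spin=[0,0,0])

```text
time: 31.1
ee_pos: [0.5834, -0.3001, 0.0922]
tool_rot: [0.112, 0.72, 0.102, -0.677]
wrist_force: [0.0, 0.2, -1.5]
width: 0.0259
```

```bash
python3 go.py .583 -.2995 .085
```

```text
t 31.1 pos [ 0.5834 -0.3001  0.0922] down [ 0.063 -0.005 -0.998] y [ 0.297 -0.954  0.023] F [ 0.   0.2 -1.5] w 0.0259
tool offset [ 0.0071 -0.0009  0.0007] rows 0.14430597927330482
```

>>> arm_command([
  [0.003,0,0],
  [0.003,0,0],
  [0,0,0],
], spin=[0,0,0])

```text
time: 31.4
ee_pos: [0.584, -0.3001, 0.0858]
tool_rot: [0.112, 0.721, 0.102, -0.677]
wrist_force: [0.3, -0.6, -1.6]
width: 0.0262
```

```bash
python3 go.py .583 -.2995 .085
```

```text
t 31.4 pos [ 0.584  -0.3001  0.0858] down [ 0.063 -0.005 -0.998] y [ 0.298 -0.954  0.023] F [ 0.3 -0.6 -1.6] w 0.0262
tool offset [ 0.0007 -0.0009  0.0009] rows 0.028594799053692145
```

Within about 1.5 mm of seated, with no contact force. Opening and lifting.

>>> arm_command([
  [0,0,0],
  [0,0,0],
  [0,0,0],
  [0,0,0],
], spin=[0,0,0,0], grip=1)

```text
time: 31.8
ee_pos: [0.5851, -0.3003, 0.0868]
tool_rot: [0.112, 0.721, 0.101, -0.676]
wrist_force: [-0.4, -0.2, 0.4]
width: 0.0819
```

>>> arm_command([
  [-0.01,0,0],
  [-0.03,0,0],
  [-0.05,0,0],
  [-0.04,0,0],
  [0,-0.05,0],
  [0,-0.05,0],
  [0,-0.04,0],
  [0,0,0],
], spin=[0,0,0,0,0,0,0,0])

```text
time: 32.6
ee_pos: [0.5352, -0.1629, 0.2248]
tool_rot: [0.112, 0.724, 0.099, -0.674]
wrist_force: [-0.2, 0.3, 1.1]
width: 0.0852
```

```bash
python3 go.py .583 -.2995 .085;python3 - <<'E'
from h import *
o=[]
for n in CAM:
  im=capture(n); cv2.imwrite(f"pics/f_{n}.png",im[:,:,::-1])
  u,v=np.round(proj(n,[.5836,-.3,.05])[0]).astype(int);o.append(cv2.resize(im[v-35:v+35,u-35:u+35],(390,390),interpolation=cv2.INTER_CUBIC))
  x=fit("cup",{n:fill(max(cut_out(n,"cup"),key=lambda d:-np.hypot((d["box"][0]+d["box"][2])/2-u,(d["box"][1]+d["box"][3])/2-v))["pixels"])},[.583,-.3],.062);print(n,x)
cv2.imwrite("pics/c6.png",np.hstack(o)[:,:,::-1])
E
```

```text
t 32.6 pos [ 0.5352 -0.1629  0.2248] down [ 0.073 -0.008 -0.997] y [ 0.295 -0.955  0.029] F [-0.2  0.3  1.1] w 0.0852
tool offset [0.1439 0.1405 0.0043] rows 4.023510043445568
side (array([ 0.58433624, -0.30150818]), np.float64(0.09803921568627451))
top (array([ 0.51298047, -0.00593555]), np.float64(2.0978644577260495))
```

View pics/c6.png

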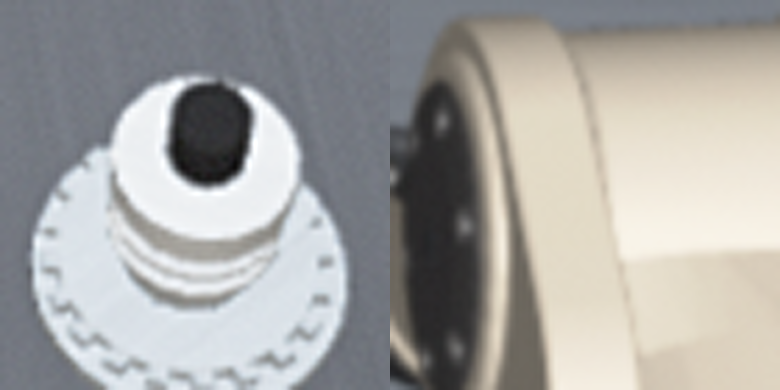

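View pics/f_side.png

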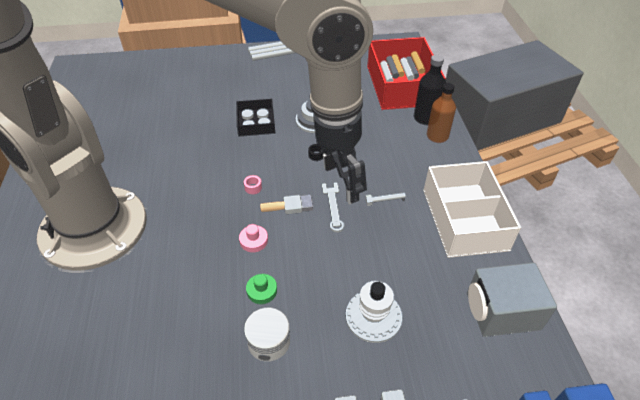

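```bash
python3 -c "
from plant import *
print(job_done())"
```

```text
the job is handed in; nothing more can be done
None
```

I loaded the empty stand in the order asked: chain wheel hub up, grooved pulley, plain grey sleeve, then the aluminium cup with the black knob. Everything was let go and the job was handed in at about 33 s of the 112 s allowed. No verdict came back.

**What the last checks showed**
- **Placement:** the last side picture shows the cup upright and seated over the sleeve, and all four parts flat and concentric. A shape fit to the cup in the side view, taking its seated height of 62 mm, put it about 2 mm from where that camera had placed the stand.
- **Bystanders:** the spanner, brush, bolt and piston, and the look-alikes still in view, look unmoved in the side picture. I did not measure their shift.
- **Forces at release:** the gripper was clear with almost no force on the wrist.

**What did not go cleanly**
- **Top view:** the arm hid the stand in the last top picture, and the cup fit there latched onto something else. That leaves the final check to the side view alone.
- **Tool tilt:** the tool leaned as much as 0.12 rad off vertical during the moves. Trying to work this out beforehand helped only partly. The parts settled flat on release.
- **Contact force:** setting the chain wheel down gave a short wrist force of about 60 N, under the 120 N limit.

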